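Pack the bead jars in the push-latch case and lock it

ROBOT

A 7-joint arm with a two-finger parallel gripper is mounted at the origin on a cart in front of the work surface, level with it; the furniture and walls round the work are solid. World frame = base frame: x ahead of the robot, y to its left, z up, the work surface at z = 0. Lengths are in m, angles in rad, forces in N, time in s.
With the tool pointing down it reaches from about 0.425 to 0.925 m from the base axis. Payload 6.8 kg.
Tool frame: the origin (TCP) lies at the very end of the fingers, on their centre line; the grasp point (between the pads) lies 19 mm behind it; z points along the fingers, y is the line along which they close (so a half turn about z gives the same grasp; the last joint's range is limited). The gripper opens to 85 mm and grips with 20 to 120 N. Pads are 22 mm wide; open, the fingers measure 114 mm over their backs; the gripper's body (76 mm by 85 mm) begins 54 mm behind the grasp point. The pads swing forward as they close: fully open they stand 13 mm farther back than shut.
Start: joints at [-1.426, 0.477, 0.022, 1.555, -0.011, 1.109, -0.083], TCP at [0.169, 0.654, 0.231] pointing down, gripper open.
Joint ranges: [-2.96, 2.96], [-0.34, 2.1], [-1.41, 1.46], [0.24, 2.44], [-1.37, 4.51], [0.17, 1.92], [-2.96, 2.96]. Speed limits (rad/s): [2.39, 2.39, 3.14, 3.14, 3.14, 3.14, 3.14].

INTERFACE

Orientations are given as a unit quaternion [w, x, y, z].
In Python, from station import bot gives the robot as it stands.
- The arm moves only by the tool apply_moves, never from a script. Its argument "deltas" is a list of rows, each a list of 3 entries, a list of its own where there are three numbers: the closure, from 0 (fully open) to 1 (shut), then the shift along the tool's x, y, z in units of 0.2 m (1.0 is 0.2 m), then the turn about the tool's z in units of 2 pi rad (1.0 is 2 pi rad). A call has 1 to 12 rows; each row is the pose to reach, as a shift and turn from the pose commanded when the call began, along the tool's axes at that moment, turning the shorter way round; what a row does not reach only later rows make up. A row lasts 1/10 s, in which the tool goes at most 50 mm and 8.59 degrees, less where a joint would pass 70% of its speed; a pose out of reach is approached as far as the arm can. A call with a number of a shift or a turn outside -1 to 1 is refused whole. A call with a gripper value outside its range is refused whole. The fingers move at their own pace and stop on an object; "squeeze" is the grip in N (left out, the last holds). Time passes only in rows, so rows that repeat a pose let the fingers close. It gives the time, the measured TCP pose, the force, the opening and the grip force at its end, in the units of the state.
- bot.get_obs(): the state, without advancing time (a new reading comes with each control period).
- bot.read_camera(name): name is "scene" or "top" or "wrist"; returns a dict with "color" (420x560x3 uint8, red, green, blue), "intrinsics" (3x3 intrinsics, pixels), "pose" (4x4, takes a point from camera to world coordinates); the wrist camera has in their place "hand_eye" (4x4, takes a point from camera to tool coordinates, whose origin is the TCP and whose axes are the flange's). Camera axes: x right, y down, z forward; pixel columns grow to the right and rows downward; lengths in m; the calibration is good to about 2 mm. A picture is of the moment at which its call begins: read the wrist's pose just before it. There is no depth.
- bot.hand_in(): hands the job in; it is judged then, once.
Trained networks look in a picture, given as the dict that the camera call returned (one of the last four; its "shot" number tells which), for a name from the list of things; names that differ only in an ending like _2 or _b are one class to them, and where a whole thing is asked for, a point or a joint stands for the part that bears it (a point fixed in the world has none). Each returns a list of dicts, best first, with "confidence" (0 to 1); they miss things now and then, are a little off and sometimes report something else, mostly with a low value. They report only what shows in the picture. A call takes as long as a camera call. They do not tell look-alikes from the thing itself.
- bot.look_for(picture, target): "point" ([x, y, z] in m, in world coordinates, good to about 4 mm: the middle of the surface that is visible of it).
The state is a dict: "t": time; "q": joint angles; "joint_vel": joint speeds; "joint_torque": joint torques, N m; "eef_pos": TCP position; "tool_rot": TCP orientation; "contact_force": force on the tool from outside, world axes, zero at the start; "torque": the same for the moment, N m; "gripper_width": opening from 0.0 (shut) to 1.0 (fully open); "grasp_force": force on a finger pad.
Only numpy, scipy, OpenCV 4.12 (cv2) and the standard library are available. Lean on these libraries where they do the work, as an engineer would, in place of code of your own. Each camera call takes 0.05 s, during which the arm holds its last target. There are 200 camera calls.

TASK

Pack all the bead jars on the table into the grey carrying case: push its closed lid down once and let go so that the push latch releases it and it springs open, set every jar inside, then swing the lid shut and push it down once more so that it latches and stays closed by itself. Finally lock it by sliding the rod of the loose steel pin sideways through both lugs at the front of the case, over the lid's tongue, until it stands out beyond the far lug; leave the loupe and the tape roll where they lie.

Things in the scene. Friction and masses are not known exactly. Their poses are not given: they have to be found in the camera images.
- case: Grey box 120 (x) x 210 (y) x 62 mm high, walls and floor 5 mm, inside 110 x 200 mm, fixed, with a spring lid. Origin: centre of its underside, on the table; z up, x from the front (-x: black latch housing, two steel lugs) to the hinge side, y along the 210 mm length. Place and yaw vary.
- case_floor (a point): Centre of the inner floor of the case, 5 mm above the table; axes as the case.
- lid (a joint): Lid angle, rad, grows as it opens: 0 (to 0.005) = latched shut; -0.062 = pushed onto its stop; 1.75 = wide open. A weak spring (2 N at the front edge) swings it open in 2 s, its tongue sweeping up to 0.24 m above the table: rise above that. Each push right down to the stop (past -0.055; 2 to 5 N) and letting go changes the state: from latched it springs open, from open it latches.
- lid_hinge (a point): On the lid's hinge axis, midway along it: case frame (65.5, 0, 69) mm; its y is the axis. The lid is a plate 132 x 220 mm, 5 mm thick, with a 14 mm skirt inward; its outer face lies 8 mm off the axis (77 mm above the table when shut), its front edge 132 mm from the axis, the tongue 166 mm.
- lid_press (a point): A good place to push, on the lid's outer face, 110 mm from the hinge axis and midway along the lid; it moves with the lid.
- eye_mid (a point): Midway between the two lugs on the common axis (case y) of their round 11 mm holes: case frame (-84, 0, 98) mm. Lugs: 6 mm thick upright steel plates 36 mm wide (case x), centred at case y = -22 and +22 mm, tops 116 mm up. The lid's tongue, 30 mm wide, lies between them, its top 88 mm up when latched, just under the pin's path. The pin may enter from either side.
- pin: Loose locking pin, 60 g: a dark square grip 45 x 16 x 16 mm and, from the centre of one end face, a round rod 6 mm in diameter that stands out 68 mm. Origin: under the centre of the grip; x along the rod toward its tip. At the start it lies on the table with z up.
- pin_grip (a point): Centre of the pin's grip, 8 mm above the pin's origin; on the rod's axis.
- rod_mid (a point): Middle of the pin's rod, 56.5 mm from pin_grip along the pin's x.
- rod_tip (a point): Rounded tip of the pin's rod, 90.5 mm from pin_grip along the pin's x.
- jar_a: Screw jar with a white cap and pink beads, 44 mm in diameter, 48 mm high, 40 g. Origin: centre of its underside, z up. May be absent.
- jar_b: Screw jar with a black cap and teal beads, 44 mm in diameter, 48 mm high, 40 g. Origin: centre of its underside, z up. May be absent.
- jar_c: Screw jar with a white cap and gilt rings, 40 mm in diameter, 40 mm high, 40 g. Origin: centre of its underside, z up. May be absent.
- jar_d: A second jar like jar_c: 40 mm in diameter, 40 mm high, 40 g. Origin: centre of its underside, z up. May be absent.
- loupe: Folding loupe, 42 x 75 x 15 mm, lying on the table; to be left alone.
- tape_roll: Roll of masking tape, 69 mm in diameter, 18 mm high, lying on the table; to be left alone.
Not all that is in view belongs to the job. Leave any orange look-alike of the jar_c alone. What is shaped like the jar_a but blue is not meant.

How it is judged:
By the outcome, as a careful person would: the job done as asked, in the order asked, and still so for the second after the job is handed in, with the robot touching nothing.
Of jar_a, jar_b, jar_c, jar_d only 2 to 4 are there at a start; the rules pass over those that are not, and their reading is None.
At some moment in a run one of jar_a, jar_b, jar_c, jar_d may be knocked a few centimetres aside while the robot is not near it.
Once in a run the grip may slacken for a moment while it holds something.
It also fails if it takes over 210 s, if anything falls off the work surface, if the arm or the gripper's body presses on something with over 40 N, if the wrist force passes 120 N, or if a joint passes its speed limit or range.

## Working session

There is one attempt and no reset: what is moved stays moved. The work goes in short steps, Python scripts to look and compute and a tool call to move; the robot and the scene stay as the last step left them, time stands still between calls to the robot, and variables do not carry over. Pictures are saved under pics/ and viewed, at most 14 in all, crops included, and the job is handed in when it is done.

Besides the shell and the picture viewer there is one more tool, called after "Emit:" by a JSON object that holds its "fn" and its "kwargs". apply_moves: Moves the arm, as the interface text tells. Its arguments: {"type":"object","properties":{"deltas":{"type":"array","items":{"type":"array"}},"squeeze":{"type":"number"}},"required":["deltas"]}

```bash
mkdir -p pics; ls
cat > h.py <<'E'
import numpy as np, cv2, json
from station import bot
from scipy.spatial.transform import Rotation as R
def save(p,n): cv2.imwrite('pics/'+n+'.png',p['color'][:,:,::-1])
def proj(p,X):
    T=np.linalg.inv(p['pose']);c=T[:3,:3]@np.array(X)+T[:3,3];u=np.array(p['intrinsics'])@c;return u[:2]/u[2]
def ray(p,uv,z):
    d=np.linalg.inv(np.array(p['intrinsics']))@[uv[0],uv[1],1.];P=np.array(p['pose']);d=P[:3,:3]@d;o=P[:3,3];return o+d*(z-o[2])/d[2]
def tool():
    o=bot.get_obs();w=o['tool_rot'];return np.array(o['eef_pos']),R.from_quat([w[1],w[2],w[3],w[0]]),o
def delta(X,yaw=None):
    "units for world target X of TCP, yaw = wanted direction (deg) of tool y axis mod 180"
    p,r,o=tool();d=r.inv().apply(np.array(X)-p)/0.2
    y=r.apply([0,1,0]);a=np.degrees(np.arctan2(y[1],y[0]))
    s=f"d={np.round(d,3)} yawy={a:.1f}"
    if yaw is not None:
        t=(yaw-a+90)%180-90; s+=f" turn={-t/360:.4f} (tool z down)"
    print(s)
E
python3 - <<'E'
from h import *
p,r,o=tool();print(o['t'],p,r.as_matrix().round(3),o['gripper_width'])
for c in ['scene','top']:
    pic=bot.read_camera(c);save(pic,c+'0');print(c,np.array(pic['pose']).round(3).tolist())
    for n in ['case','lid_press','eye_mid','pin','pin_grip','rod_tip','jar_a','jar_b','jar_c','loupe','tape_roll','lid_hinge']:
        try:
            for d in bot.look_for(pic,n)[:5]: print(n,np.round(d['point'],3),round(d['confidence'],2),proj(pic,d['point']).round())
        except Exception as e: print(n,e)
E
```

```text
pics
0.0 [0.168681   0.65296183 0.23034015] [[-0.968  0.25  -0.   ]
 [ 0.25   0.968 -0.002]
 [-0.    -0.002 -1.   ]] 0.9995896781153485
scene [[0.865, -0.269, 0.423, -0.102], [-0.501, -0.435, 0.748, -1.116], [-0.017, -0.859, -0.511, 0.814], [0.0, 0.0, 0.0, 1.0]]
case [ 0.494 -0.07   0.08 ] 0.6 [276. 209.]
case [ 0.622 -0.438  0.015] 0.33 [382. 275.]
lid_press [ 0.517 -0.057  0.077] 0.72 [280. 206.]
eye_mid [ 0.491 -0.071  0.08 ] 0.89 [275. 209.]
eye_mid [ 0.406 -0.304  0.013] 0.46 [291. 275.]
pin [ 0.405 -0.297  0.009] 0.54 [289. 274.]
pin_grip [ 0.406 -0.305  0.012] 0.74 [291. 275.]
pin_grip [ 0.495 -0.069  0.08 ] 0.51 [276. 209.]
rod_tip [ 0.403 -0.303  0.012] 0.47 [290. 275.]
jar_a [ 0.644 -0.257  0.04 ] 0.82 [349. 234.]
jar_a [ 0.535 -0.333  0.034] 0.81 [335. 259.]
jar_a [ 0.545 -0.255  0.033] 0.72 [322. 245.]
jar_a [ 0.618 -0.338  0.037] 0.68 [358. 250.]
jar_b [ 0.644 -0.257  0.04 ] 0.82 [349. 234.]
jar_b [ 0.535 -0.333  0.034] 0.81 [335. 259.]
jar_b [ 0.545 -0.255  0.033] 0.72 [322. 245.]
jar_b [ 0.618 -0.338  0.037] 0.68 [358. 250.]
jar_c [ 0.644 -0.257  0.04 ] 0.82 [349. 234.
[... 873 characters left out ...]
68.]
jar_a [ 0.624 -0.317  0.046] 0.69 [357. 174.]
jar_a [ 0.539 -0.32   0.041] 0.54 [359. 199.]
jar_a [ 0.551 -0.241  0.041] 0.41 [335. 197.]
jar_b [ 0.648 -0.247  0.049] 0.71 [336. 168.]
jar_b [ 0.624 -0.317  0.046] 0.69 [357. 174.]
jar_b [ 0.539 -0.32   0.041] 0.54 [359. 199.]
jar_b [ 0.551 -0.241  0.041] 0.41 [335. 197.]
jar_c [ 0.648 -0.247  0.049] 0.71 [336. 168.]
jar_c [ 0.624 -0.317  0.046] 0.69 [357. 174.]
jar_c [ 0.539 -0.32   0.041] 0.54 [359. 199.]
jar_c [ 0.551 -0.241  0.041] 0.41 [335. 197.]
loupe [ 0.408 -0.29   0.017] 0.7 [351. 239.]
loupe [ 0.518 -0.42   0.016] 0.42 [387. 206.]
tape_roll [ 0.627 -0.43   0.022] 0.58 [388. 174.]
lid_hinge [ 0.51  -0.03   0.079] 0.9 [272. 209.]
```

Run:
```python
import cv2
a=cv2.imread('pics/scene0.png');b=cv2.imread('pics/top0.png')
cv2.imwrite('pics/s1.png',cv2.resize(a[160:310,210:410],(800,600),interpolation=cv2.INTER_CUBIC))
cv2.imwrite('pics/t1.png',cv2.resize(b[140:275,225:405],(800,600),interpolation=cv2.INTER_CUBIC))
```

```text
(no output)
```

View pics/s1.png

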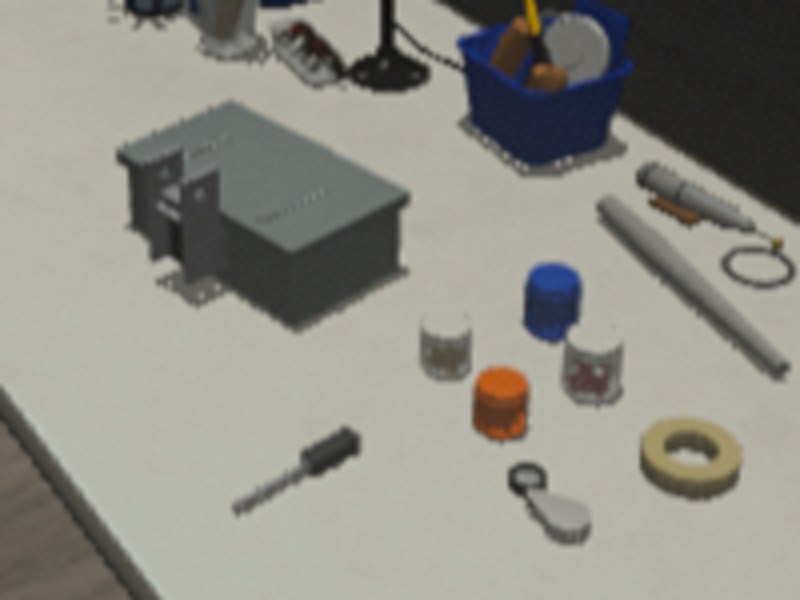

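View pics/t1.png

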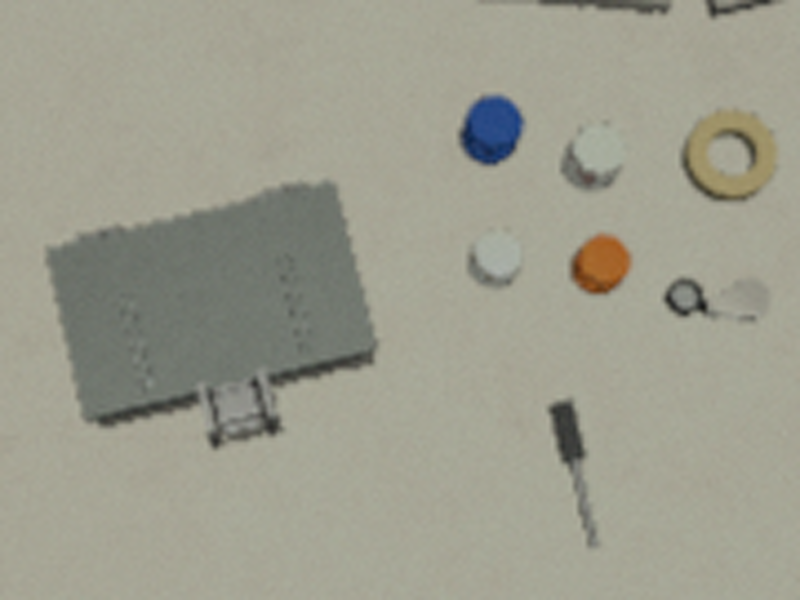

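The scene crop (x4) shows the case at scene pixel (275,209) and the pin at (290,275). The candidates for the jars are:
- White cap with gilt contents at (322,245): jar_c.
- White cap with pink beads at (358,250): jar_a.
- Orange look-alike at (335,259) and blue look-alike at (349,234): both left alone.

Next I'll check the whole top view for other jars and fit the case pose.

```bash
cat >> h.py <<'E'
def casefit(p,pts,x0=(0.51,-0.03,0.22)):
    from scipy.optimize import least_squares
    def f(v):
        c,s=np.cos(v[2]),np.sin(v[2])
        return np.concatenate([proj(p,[v[0]+c*X-s*Y,v[1]+s*X+c*Y,Z])-uv for (X,Y,Z),uv in pts])
    r=least_squares(f,x0);return r.x,r.fun.round(1)
E
python3 - <<'E'
from h import *
pic=bot.read_camera('top')
L=lambda u,v:np.array([u,v])/[800/180,600/135]+[225,140]
e=[((.0655,.11,.077),L(48,246)),((.0655,-.11,.077),L(335,182)),((-.0665,-.11,.077),L(372,347)),((-.0665,.11,.077),L(86,411))]
print(casefit(pic,e)); 
s=bot.read_camera('scene')
L=lambda u,v:np.array([u,v])/4+[210,160]
e=[((.0655,.11,.077),L(232,103)),((.0655,-.11,.077),L(408,193)),((-.0665,-.11,.077),L(288,247)),((-.0665,.11,.077),L(120,152))]
print(casefit(s,e))
cv2.imwrite('pics/full.png',np.hstack([cv2.imread('pics/scene0.png')[:,:400],cv2.imread('pics/top0.png')[:,60:460]]))
E
```

```text
(array([ 0.51760761, -0.0307405 ,  0.19059389]), array([-0.5, -0.7,  0.2, -0.9,  1.1,  0.5, -0.8,  1. ]))
(array([ 0.51470245, -0.02925407,  0.19446206]), array([ 0.3, -1.2,  0.6, -0.2,  0.3,  1.6, -1.3, -0.9]))
```

View pics/full.png

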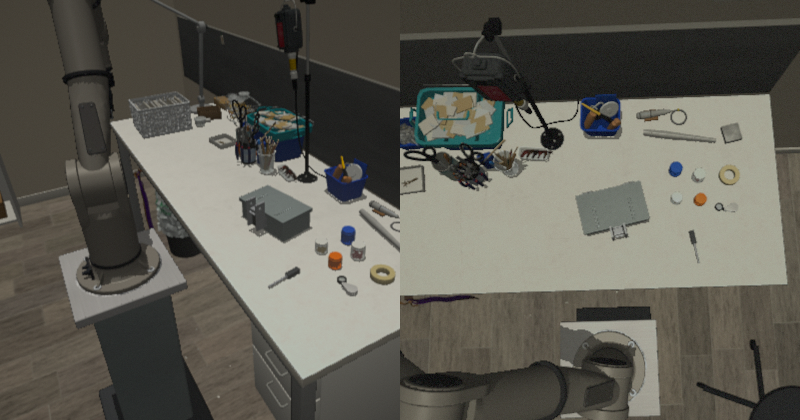

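The full view shows nothing else that is a jar, so two are present: jar_a and jar_c. Both cameras agree on the case at (0.516, -0.030), yaw 0.192. I'll move towards it.

Emit:
{"fn": "apply_moves", "kwargs": {"deltas": [[1,[-0.96,-0.73,-0.3],0],[1,[-0.96,-0.73,-0.3],0],[1,[-0.96,-0.73,-0.3],0],[1,[-0.96,-0.73,-0.3],0],[1,[-0.96,-0.73,-0.3],0],[1,[-0.96,-0.73,-0.3],0],[1,[-0.96,-0.73,-0.3],0]]}}

```text
t: 2.1
eef_pos: [0.3192, 0.4636, 0.2921]
tool_rot: [0.0, 0.128, 0.992, 0.001]
contact_force: [-0.2, 0.4, -0.4]
gripper_width: -0.006
grasp_force: 0.0
```

```bash
python3 -c "
from h import *
print(tool()[0]);delta([.46,.22,.30],101);delta([.472,-.0385,.30],101)"
```

```text
[0.31919965 0.46357603 0.29205102]
d=[-0.989 -1.    -0.041] yawy=75.3 turn=-0.0713 (tool z down)
d=[-1.374 -2.235 -0.043] yawy=75.3 turn=-0.0713 (tool z down)
```

Emit:
{"fn": "apply_moves", "kwargs": {"deltas": [[1,[-0.98,-0.99,-0.04],0],[1,[-0.98,-0.99,-0.04],-0.0713],[1,[-0.98,-0.99,-0.04],-0.0713],[1,[-0.98,-0.99,-0.04],-0.0713],[1,[-0.98,-0.99,-0.04],-0.0713],[1,[-0.98,-0.99,-0.04],-0.0713],[1,[-0.98,-0.99,-0.04],-0.0713],[1,[-0.98,-0.99,-0.04],-0.0713]]}}

```text
t: 2.9
eef_pos: [0.4582, 0.2244, 0.299]
tool_rot: [-0.0, -0.098, 0.995, 0.0]
contact_force: [-0.2, 0.6, 0.1]
gripper_width: -0.0
grasp_force: 0.0
```

```bash
python3 -c "
from h import *
print(tool()[0]);delta([.472,-.0385,.30],101);delta([.466,-.01,.30],101)"
```

```text
[0.45816853 0.22443999 0.29895397]
d=[ 0.187 -1.303 -0.006] yawy=101.2 turn=0.0005 (tool z down)
d=[ 0.189 -1.158 -0.006] yawy=101.2 turn=0.0005 (tool z down)
```

Emit:
{"fn": "apply_moves", "kwargs": {"deltas": [[1,[0.15,-1,0],0],[1,[0.15,-1,0],0],[1,[0.15,-1,0],0],[1,[0.15,-1,0],0],[1,[0.15,-1,0],0],[1,[0.15,-1,0],0],[1,[0.15,-1,0],0]]}}

```text
t: 3.6
eef_pos: [0.4678, 0.0244, 0.2991]
tool_rot: [-0.0, -0.1, 0.995, 0.0]
contact_force: [-0.4, 0.1, 0.6]
gripper_width: -0.002
grasp_force: 0.0
```

```bash
cat >> h.py <<'E'
def wrist():
    p,r,o=tool();w=bot.read_camera('wrist');T=np.eye(4);T[:3,:3]=r.as_matrix();T[:3,3]=p;w['pose']=T@np.array(w['hand_eye']);return w
E
python3 -c "
from h import *
print(tool()[0]);delta([.472,-.0385,.30],101)
w=wrist();save(w,'w1');print(np.array(w['pose']).round(3))
c,s=np.cos(.192),np.sin(.192)
for X,Y,Z in [(.0655,.11,.077),(.0655,-.11,.077),(-.0665,-.11,.077),(-.0665,.11,.077),(-.102,.025,.116),(-.102,-.025,.116),(-.066,-.025,.116)]: print(proj(w,[.516+c*X-s*Y,-.03+s*X+c*Y,Z]).round())
"
```

```text
[0.46781239 0.02443375 0.29909152]
d=[ 0.042 -0.313 -0.005] yawy=101.4 turn=0.0012 (tool z down)
[[-0.199  0.929  0.311  0.39 ]
 [ 0.98   0.189  0.064  0.009]
 [ 0.001  0.317 -0.948  0.441]
 [ 0.     0.     0.     1.   ]]
[318. 257.]
[139. 256.]
[123. 147.]
[323. 149.]
[241. 116.]
[189. 116.]
[191. 154.]
```

View pics/w1.png

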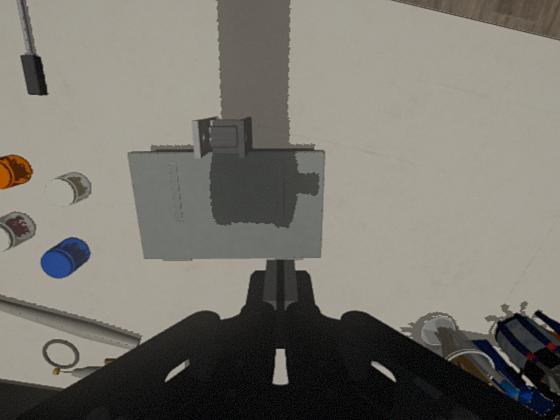

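The wrist view shows the lid with corners at (128,152), (325,150), (322,259) and (145,259), and the lugs around (198,138) and (245,138). I'll refine the fit.

```bash
python3 -c "
from h import *
w=wrist();save(w,'w1')
g=cv2.cvtColor(w['color'],cv2.COLOR_RGB2GRAY)
e=[((-.0665,-.11,.077),(128,152)),((-.0665,.11,.077),(325,150.5)),((.0655,.11,.077),(322.5,258.5)),((.0655,-.11,.077),(145,259))]
v,f=casefit(w,e);print(v,f)
v=[.5155,-.0335,.190]
c,s=np.cos(v[2]),np.sin(v[2])
for X,Y,Z in [(-.102,.025,.116),(-.102,-.025,.116),(-.066,-.025,.116),(-.066,.025,.116)]: print(proj(w,[v[0]+c*X-s*Y,v[1]+s*X+c*Y,Z]).round())
cv2.imwrite('pics/w1c.png',cv2.resize(w['color'][90:280,110:340,::-1],(690,570),interpolation=cv2.INTER_CUBIC))
"
```

```text
[ 0.5183017  -0.02454809  0.20978752] [-0.6  0.1  1.4 -0.2 -0.  -0.3 -0.8  0.6]
[238. 115.]
[185. 115.]
[188. 153.]
[239. 153.]
```

View pics/w1c.png

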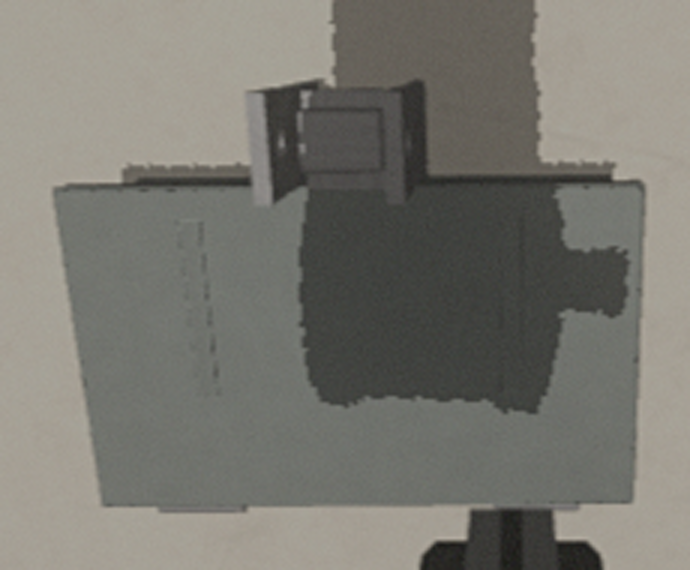

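```bash
python3 -c "
from h import *
w=wrist()
L=lambda u,v:(u/3+110,v/3+90)
e=[((-.0665,-.11,.077),L(54,187)),((-.0665,.11,.077),L(643,182)),((.0655,.11,.077),L(632,502)),((.0655,-.11,.077),L(103,505)),
((-.102,-.025,.116),L(246,92)),((-.066,-.025,.116),L(254,205)),((-.066,-.019,.116),L(272,205)),((-.066,.019,.116),L(385,203)),((-.066,.025,.116),L(405,203))]
v,f=casefit(w,e);print(v,f); v,f=casefit(w,e[:4]);print(v,f);v,f=casefit(w,e[4:]);print(v,f)
print(tool()[1].as_matrix().round(4))
c,s=np.cos(.2),np.sin(.2)
for n in ['lid_press','eye_mid']: print(n,[(np.round(d['point'],3),round(d['confidence'],2)) for d in bot.look_for(w,n)])
X=np.array([.518-.0445*c,-.025-.0445*s,.16]);print(X);delta(X)
"
```

```text
[ 0.51873893 -0.02582975  0.20881795] [-1.4 -0.   1.2  0.   1.   1.1 -1.   1.4 -0.7 -0.3  0.1 -0.4  0.1 -0.5
  0.7 -0.1  0.1 -0.2]
[ 0.51819587 -0.02584942  0.20858614] [-1.4 -0.5  1.3 -0.5  1.1  0.7 -1.   1. ]
[ 0.51909522 -0.02606273  0.20545731] [-0.6 -0.1 -0.  -0.2  0.  -0.2  0.6  0.3 -0.   0.2]
[[-9.802e-01 -1.978e-01 -4.000e-04]
 [-1.978e-01  9.802e-01  0.000e+00]
 [ 4.000e-04  1.000e-04 -1.000e+00]]
lid_press [(array([ 0.514, -0.034,  0.08 ]), 0.95)]
eye_mid [(array([ 0.503, -0.035,  0.076]), 0.96)]
[ 0.47438704 -0.03384079  0.16      ]
d=[ 0.023 -0.284  0.696] yawy=101.3
```

Emit:
{"fn": "apply_moves", "kwargs": {"deltas": [[1,[0.02,-0.28,0],0],[1,[0.02,-0.28,0.2],0],[1,[0.02,-0.28,0.4],0],[1,[0.02,-0.28,0.6],0],[1,[0.02,-0.28,0.8],0],[1,[0.02,-0.28,0.95],0],[1,[0.02,-0.28,1],0],[1,[0.02,-0.28,1],0]]}}

```text
t: 4.65
eef_pos: [0.4741, -0.0341, 0.0984]
tool_rot: [-0.001, -0.098, 0.995, -0.0]
contact_force: [0.1, 0.3, 0.1]
gripper_width: 0.001
grasp_force: 0.0
```

Emit:
{"fn": "apply_moves", "kwargs": {"deltas": [[1,[0,0,0.03],0],[1,[0,0,0.06],0],[1,[0,0,0.09],0],[1,[0,0,0.1],0],[1,[0,0,0.1],0]]}}

```text
t: 5.15
eef_pos: [0.4747, -0.0343, 0.0792]
tool_rot: [-0.0, -0.097, 0.995, 0.0]
contact_force: [-0.2, -0.8, -0.8]
gripper_width: -0.005
grasp_force: 0.0
```

Emit:
{"fn": "apply_moves", "kwargs": {"deltas": [[1,[0,0,0.02],0],[1,[0,0,0.035],0],[1,[0,0,0.045],0],[1,[0,0,0.045],0]]}}

```text
t: 5.55
eef_pos: [0.475, -0.0344, 0.0704]
tool_rot: [0.0, -0.097, 0.995, 0.0]
contact_force: [-0.8, -1.1, 3.9]
gripper_width: -0.0
grasp_force: 2.3
```

Emit:
{"fn": "apply_moves", "kwargs": {"deltas": [[1,[0,0,0.006],0],[1,[0,0,0.006],0]]}}

```text
t: 5.75
eef_pos: [0.475, -0.0344, 0.0695]
tool_rot: [0.0, -0.097, 0.995, 0.0]
contact_force: [-2.5, 0.0, 9.4]
gripper_width: -0.001
grasp_force: 4.7
```

Emit:
{"fn": "apply_moves", "kwargs": {"deltas": [[1,[0,0,-0.25],0],[1,[0,0,-0.5],0],[1,[0,0,-0.75],0],[1,[0,0,-1],0],[1,[0,0,-1],0],[1,[0,0,-1],0]]}}

```text
t: 6.35
eef_pos: [0.4753, -0.0341, 0.2701]
tool_rot: [0.001, -0.098, 0.995, 0.0]
contact_force: [0.2, 0.9, -1.6]
gripper_width: -0.0
grasp_force: 0.0
```

Emit:
{"fn": "apply_moves", "kwargs": {"deltas": [[0,[0,-0.2,-0.25],0],[0,[0,-0.4,-0.3],0],[0,[0,-0.6,-0.3],0],[0,[0,-0.8,-0.3],0],[0,[0,-1,-0.3],0],[0,[0,-1,-0.3],0],[0,[0,-1,-0.3],0],[0,[0,-1,-0.3],0],[0,[0,-1,-0.3],0],[0,[0,-1,-0.3],0],[0,[0,-1,-0.3],0],[0,[0,-1,-0.3],0]]}}

```text
t: 7.55
eef_pos: [0.5136, -0.2301, 0.3292]
tool_rot: [0.0, -0.098, 0.995, 0.0]
contact_force: [-0.2, 1.4, 0.0]
gripper_width: 1.002
grasp_force: 0.0
```

```bash
python3 -c "
from h import *
w=wrist();save(w,'w2');print(tool()[0])
t=bot.read_camera('top');save(t,'t2')
s=bot.read_camera('scene');save(s,'s2')
a=w['color'][:,:,::-1];b=cv2.resize(t['color'][140:275,225:405,::-1],(560,420),interpolation=cv2.INTER_CUBIC)
cv2.imwrite('pics/m2.png',cv2.resize(np.hstack([a,b]),(800,300)))
for p,n in((w,'w'),(t,'t'),(s,'s')):
  for k in ['jar_a']: print(n,[(np.round(d['point'],3),round(d['confidence'],2),proj(p,d['point']).round()) for d in bot.look_for(p,k)])
"
```

```text
[ 0.51358392 -0.23020677  0.3292025 ]
w [(array([ 0.642, -0.246,  0.048]), 0.88, array([251., 251.])), (array([ 0.613, -0.322,  0.048]), 0.78, array([200., 223.])), (array([ 0.547, -0.243,  0.038]), 0.78, array([266., 186.])), (array([ 0.539, -0.322,  0.039]), 0.61, array([209., 169.]))]
t []
s [(array([ 0.617, -0.335,  0.04 ]), 0.81, array([358., 249.])), (array([ 0.643, -0.258,  0.039]), 0.75, array([348., 234.])), (array([ 0.544, -0.257,  0.034]), 0.65, array([322., 245.])), (array([ 0.534, -0.333,  0.031]), 0.49, array([334., 260.]))]
```

View pics/m2.png

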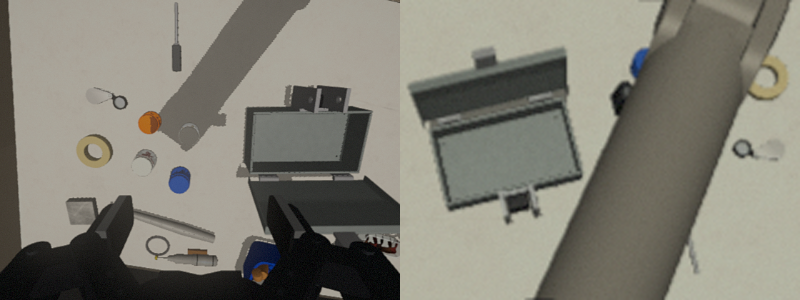

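The lid is open. In the left half, the wrist view shows jar_c at picture (189,130), the orange one at (150,122), jar_a at (143,162) and the blue one at (179,180). I'm going to jar_c first.

```bash
python3 -c "
from h import *
delta([.547,-.247,.2],56);print(tool()[2]['q'])"
```

```text
d=[-0.148 -0.113  0.646] yawy=101.2 turn=0.1255 (tool z down)
[-0.21538592  0.23428542  0.64178604  1.73613366 -0.14854771  1.2200962
  2.23044125]
```

Emit:
{"fn": "apply_moves", "kwargs": {"deltas": [[0.25,[-0.15,-0.11,0.2],0.1255],[0.25,[-0.15,-0.11,0.4],0.1255],[0.25,[-0.15,-0.11,0.55],0.1255],[0.25,[-0.15,-0.11,0.65],0.1255],[0.25,[-0.15,-0.11,0.65],0.1255],[0.25,[-0.15,-0.11,0.65],0.1255],[0.25,[-0.15,-0.11,0.65],0.1255]]}}

```text
t: 8.55
eef_pos: [0.5473, -0.2462, 0.1987]
tool_rot: [-0.0, 0.292, 0.956, -0.0]
contact_force: [-1.1, -0.6, 0.4]
gripper_width: 0.75
grasp_force: 0.0
```

```bash
cat >> h.py <<'E'
def jars(p):
    for d in bot.look_for(p,'jar_c'):
        X=np.array(d['point']);u=proj(p,X);a,b=u.astype(int);c=p['color'][max(b-4,0):b+5,max(a-4,0):a+5].reshape(-1,3).mean(0) if 0<=a<560 and 0<=b<420 else None
        print(X.round(3),round(d['confidence'],2),u.round(),None if c is None else c.round())
E
python3 -c "
from h import *
w=wrist();save(w,'w3');p,r,o=tool();print(p,o['q'],o['gripper_width']);jars(w)
cv2.imwrite('pics/w3c.png',w['color'][:,:,::-1])"
```

```text
[ 0.54734977 -0.24619499  0.19896983] [-0.24195298  0.47664787  0.76151748  1.81140439 -0.38347584  1.00720429
  1.65200675] 0.7490729153763889
[ 0.617 -0.32   0.047] 0.96 [257. 286.] [164. 161. 151.]
[ 0.546 -0.244  0.038] 0.93 [280. 187.] [107. 103.  95.]
[ 0.54  -0.317  0.039] 0.92 [214. 223.] [167.  97.  21.]
```

View pics/w3c.png

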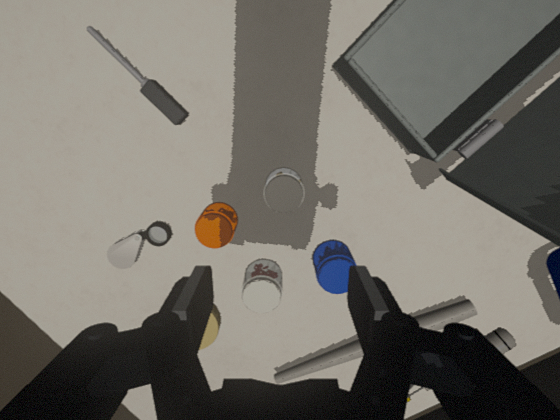

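jar_c is in the wrist view with its cap centred near (284,192). The orange, pink and blue jars are at (215,225), (262,290) and (335,266).

```bash
python3 -c "
from h import *
w=wrist();print(ray(w,(284,192),.04),ray(w,(263,293),.048))
delta([.546,-.2455,.12]);delta([.546,-.2455,.012])"
```

```text
[ 0.55221485 -0.24274837  0.04      ] [ 0.62795588 -0.31924217  0.048     ]
d=[ 0.008 -0.001  0.396] yawy=56.1
d=[ 0.008 -0.001  0.936] yawy=56.1
```

Emit:
{"fn": "apply_moves", "kwargs": {"deltas": [[0.25,[0,0.02,0.2],0],[0.25,[0,0.02,0.4],0],[0.25,[0,0.02,0.6],0],[0.25,[0,0.02,0.8],0],[0.25,[0,0.02,0.93],0],[0.25,[0,0.02,0.93],0],[1,[0,0.02,0.93],0],[1,[0,0.02,0.93],0],[1,[0,0.02,0.93],0],[1,[0,0.02,0.93],0],[1,[0,0.02,0.93],0]], "squeeze": 30}}

```text
t: 9.8
eef_pos: [0.5509, -0.2436, 0.015]
tool_rot: [0.002, 0.292, 0.956, 0.0]
contact_force: [-0.7, 0.4, 7.7]
gripper_width: 0.45
grasp_force: 31.1
```

Emit:
{"fn": "apply_moves", "kwargs": {"deltas": [[1,[0,0,-0.05],0],[1,[0,0,-0.2],0],[1,[0,0,-0.45],0],[1,[0,0,-0.7],0],[1,[0,0,-0.9],0],[1,[0,0,-0.9],0]]}}

```text
t: 10.4
eef_pos: [0.5522, -0.245, 0.1998]
tool_rot: [0.005, 0.293, 0.956, 0.0]
contact_force: [0.4, 0.4, -0.9]
gripper_width: 0.448
grasp_force: 30.4
```

```bash
python3 -c "
from h import *
print(tool()[0]);delta([.5156,-.0692,.19],101.5)"
```

```text
[ 0.55222571 -0.245001    0.19977095]
d=[0.644 0.626 0.045] yawy=56.0 turn=-0.1265 (tool z down)
```

Emit:
{"fn": "apply_moves", "kwargs": {"deltas": [[1,[0.16,0.156,0.02],-0.1265],[1,[0.32,0.31,0.02],-0.1265],[1,[0.48,0.47,0.04],-0.1265],[1,[0.644,0.626,0.04],-0.1265],[1,[0.644,0.626,0.04],-0.1265],[1,[0.644,0.626,0.04],-0.1265],[1,[0.644,0.626,0.04],-0.1265],[1,[0.644,0.626,0.04],-0.1265]]}}

```text
t: 11.2
eef_pos: [0.5124, -0.0674, 0.1851]
tool_rot: [-0.0, -0.1, 0.995, 0.0]
contact_force: [-0.5, -0.3, 0.3]
gripper_width: 0.451
grasp_force: 30.4
```

```bash
python3 -c "
from h import *
p,r,o=tool();print(p,o['gripper_width'],o['grasp_force'],o['q']);delta([.5156,-.0692,.021],101.5)
w=wrist();save(w,'w4')"
```

```text
[ 0.51238342 -0.06736327  0.18514885] 0.4507004174320823 30.401798958191648 [-0.47445997  0.3025324   0.5872866   2.00836676 -0.21414147  0.89052917
  1.99773132]
d=[-0.014 -0.012  0.821] yawy=101.4 turn=-0.0002 (tool z down)
```

View pics/w4.png

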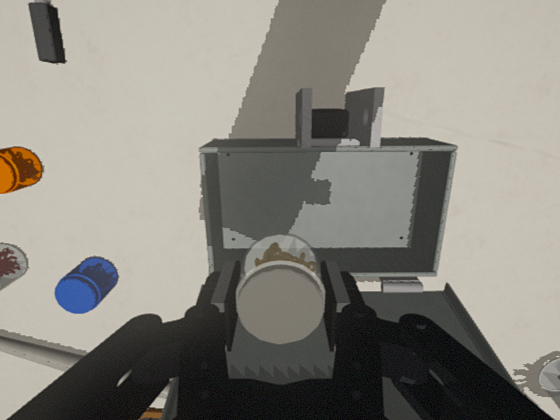

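jar_c is held over the open case and the interior is clear: its floor spans about (220,150) to (405,245). I'll lower it and release.

Emit:
{"fn": "apply_moves", "kwargs": {"deltas": [[1,[-0.014,-0.012,0.2],0],[1,[-0.014,-0.012,0.4],0],[1,[-0.014,-0.012,0.6],0],[1,[-0.014,-0.012,0.75],0],[1,[-0.014,-0.012,0.81],0],[1,[-0.014,-0.012,0.82],0],[1,[-0.014,-0.012,0.82],0]]}}

```text
t: 11.95
eef_pos: [0.5164, -0.0694, 0.0215]
tool_rot: [0.0, -0.1, 0.995, -0.0]
contact_force: [0.3, 0.8, -0.8]
gripper_width: 0.451
grasp_force: 30.8
```

Emit:
{"fn": "apply_moves", "kwargs": {"deltas": [[0.25,[0,0,0],0],[0.25,[0,0,0],0],[0.25,[0,0,0],0],[0.25,[0,0,0],0],[0.25,[0,0,-0.1],0],[0.25,[0,0,-0.3],0],[0.25,[0,0,-0.55],0],[0.25,[0,0,-0.8],0],[0.25,[0,0,-1],0],[0.25,[0,0,-1],0]]}}

```text
t: 12.95
eef_pos: [0.5192, -0.0695, 0.2267]
tool_rot: [0.005, -0.1, 0.995, 0.0]
contact_force: [0.7, -0.0, -0.5]
gripper_width: 0.753
grasp_force: 0.0
```

```bash
python3 -c "
from h import *
p,r,o=tool();print(p,o['gripper_width'],o['q'])
w=wrist();save(w,'w5');jars(w);s=bot.read_camera('scene');jars(s)
delta([.619,-.321,.22],135)"
```

```text
[ 0.51922059 -0.06953122  0.22671373] 0.7525234744372509 [-0.51386994  0.2553827   0.63219504  1.95921252 -0.18461267  0.9726038
  1.977755  ]
[ 0.643 -0.241  0.047] 0.78 [104. 259.] [ 67. 100. 170.]
[ 0.514 -0.069  0.044] 0.73 [281. 177.] [133. 128. 119.]
[ 0.644 -0.336  0.039] 0.65 [ 20. 241.] [127. 122. 115.]
[ 0.543 -0.315  0.039] 0.64 [ 36. 156.] [204. 115.   0.]
[ 0.643 -0.255  0.039] 0.8 [348. 233.] [ 42.  59. 106.]
[ 0.644 -0.356  0.04 ] 0.75 [370. 250.] [133. 129. 122.]
[ 0.532 -0.333  0.031] 0.74 [334. 260.] [130.  72.  36.]
[ 0.57  -0.038  0.077] 0.17 [290. 199.] [123. 123. 117.]
d=[-0.257 -1.34  -0.   ] yawy=101.6 turn=-0.0929 (tool z down)
```

View pics/w5.png

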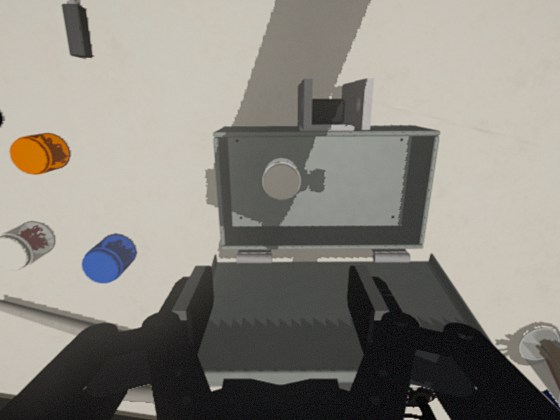

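jar_c sits in the case at (281,178). jar_a has been knocked to about (0.645,-0.345), so I'm going there with the fingers along x.

Emit:
{"fn": "apply_moves", "kwargs": {"deltas": [[0.25,[-0.1,-0.25,-0.1],0],[0.25,[-0.2,-0.5,-0.1],0.05],[0.25,[-0.3,-0.75,-0.1],0.1],[0.25,[-0.36,-1,-0.1],0.15],[0.25,[-0.36,-1,-0.1],0.2],[0.25,[-0.36,-1,-0.1],0.254],[0.25,[-0.36,-1,-0.1],0.254],[0.25,[-0.36,-1,-0.1],0.254],[0.25,[-0.36,-1,-0.1],0.254],[0.25,[-0.36,-1,-0.1],0.254],[0.25,[-0.36,-1,-0.1],0.254],[0.25,[-0.36,-1,-0.1],0.254]]}}

```text
t: 14.35
eef_pos: [0.6257, -0.2501, 0.2388]
tool_rot: [-0.001, 0.644, 0.765, -0.001]
contact_force: [0.2, 0.8, -0.0]
gripper_width: 0.749
grasp_force: 0.0
```

```bash
python3 -c "
from h import *
p,r,o=tool();print(p,o['gripper_width'],o['q'])
w=wrist();save(w,'w6');jars(w)
delta([.645,-.342,.2],10)"
```

```text
[ 0.62565384 -0.25014267  0.23878728] 0.748707605115652 [-0.34646303  0.66920794  1.01370746  1.59186477 -0.59305231  1.2219637
  0.95196973]
[ 0.648 -0.336  0.049] 0.8 [285. 261.] [135. 133. 123.]
[ 0.646 -0.24   0.049] 0.79 [300. 178.] [38. 50. 82.]
[ 0.545 -0.317  0.04 ] 0.74 [197. 228.] [162.  92.  26.]
[ 0.538 -0.111  0.02 ] 0.65 [214.  26.] [68. 70. 66.]
d=[-0.469  0.016  0.194] yawy=10.0 turn=0.0001 (tool z down)
```

Emit:
{"fn": "apply_moves", "kwargs": {"deltas": [[0.25,[-0.2,0.03,0.05],0],[0.25,[-0.4,0.03,0.15],0],[0.25,[-0.46,0.03,0.2],0],[0.25,[-0.46,0.03,0.2],0],[0.25,[-0.46,0.03,0.2],0]]}}

```text
t: 14.95
eef_pos: [0.6483, -0.3393, 0.2004]
tool_rot: [-0.001, 0.642, 0.767, 0.0]
contact_force: [0.6, 0.4, 0.7]
gripper_width: 0.749
grasp_force: 0.0
```

```bash
python3 -c "
from h import *
p,r,o=tool();print(p)
w=wrist();save(w,'w7');jars(w)
delta([.65,-.341,.018],10)"
```

```text
[ 0.64832015 -0.33931565  0.20035929]
[ 0.549 -0.317  0.04 ] 0.98 [176. 150.] [163.  96.  22.]
[ 0.65  -0.343  0.048] 0.8 [279. 198.] [103.  99.  91.]
d=[-0.014  0.001  0.918] yawy=10.2 turn=0.0007 (tool z down)
```

View pics/w7.png

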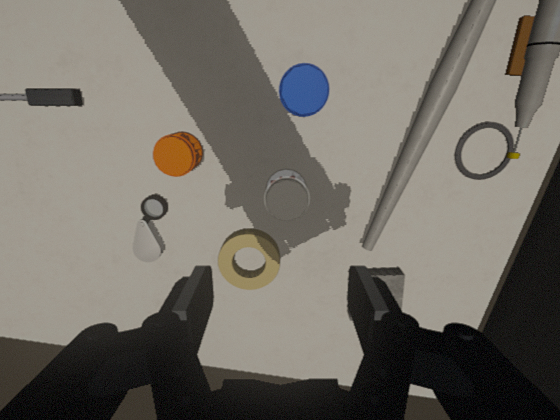

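The wrist view shows jar_a's cap at (287,200). The tape at (249,260) stays about 1 cm clear of the left finger's path, so I'm going down.

```bash
python3 -c "
from h import *
w=wrist();X=ray(w,(287,199),.048);print(X);delta([X[0],X[1],.018])"
```

```text
[ 0.65920323 -0.34220672  0.048     ]
d=[-0.028  0.044  0.919] yawy=10.2
```

Emit:
{"fn": "apply_moves", "kwargs": {"deltas": [[0.25,[-0.018,0.035,0.2],0],[0.25,[-0.018,0.035,0.4],0],[0.25,[-0.018,0.035,0.6],0],[0.25,[-0.018,0.035,0.8],0],[0.25,[-0.018,0.035,0.92],0],[0.25,[-0.018,0.035,0.92],0],[1,[-0.018,0.035,0.92],0],[1,[-0.018,0.035,0.92],0],[1,[-0.018,0.035,0.92],0],[1,[-0.018,0.035,0.92],0],[1,[-0.018,0.035,0.92],0]]}}

```text
t: 16.2
eef_pos: [0.6573, -0.3429, 0.0195]
tool_rot: [0.002, 0.642, 0.767, 0.001]
contact_force: [-1.4, 1.9, 6.7]
gripper_width: 0.495
grasp_force: 31.1
```

Emit:
{"fn": "apply_moves", "kwargs": {"deltas": [[1,[0,0,-0.05],0],[1,[0,0,-0.2],0],[1,[0,0,-0.45],0],[1,[0,0,-0.7],0],[1,[0,0,-0.95],0],[1,[0,0,-1],0],[1,[0,0,-1],0]]}}

```text
t: 16.9
eef_pos: [0.6568, -0.3434, 0.2205]
tool_rot: [0.002, 0.642, 0.767, 0.001]
contact_force: [-0.2, -0.3, -0.8]
gripper_width: 0.499
grasp_force: 30.6
```

```bash
python3 -c "
from h import *
p,r,o=tool();print(p,o['gripper_width'],o['grasp_force'])
delta([.4988,.014,.20],101.5)"
```

```text
[ 0.65677034 -0.34335781  0.2205185 ] 0.4994369989882479 30.61526460922323
d=[ 1.898 -0.465  0.095] yawy=10.1 turn=0.2461 (tool z down)
```

Emit:
{"fn": "apply_moves", "kwargs": {"deltas": [[1,[0.24,-0.06,0],-0.02],[1,[0.48,-0.12,0],-0.04],[1,[0.72,-0.18,0],-0.06],[1,[0.95,-0.23,0],-0.08],[1,[0.95,-0.23,0],-0.1],[1,[0.95,-0.23,0],-0.12],[1,[0.95,-0.23,0],-0.14],[1,[0.95,-0.23,0],-0.16],[1,[0.95,-0.23,0],-0.18],[1,[0.95,-0.23,0],-0.2],[1,[0.95,-0.23,0],-0.225],[1,[0.95,-0.23,0],-0.254]]}}

```text
t: 18.1
eef_pos: [0.5761, -0.1624, 0.215]
tool_rot: [-0.002, -0.084, 0.996, 0.0]
contact_force: [0.2, 0.1, -0.9]
gripper_width: 0.502
grasp_force: 30.7
```

```bash
python3 -c "
from h import *
p,r,o=tool();print(p,o['gripper_width'],o['grasp_force'])
delta([.4988,.014,.20],101.5)"
```

```text
[ 0.5761488  -0.16244464  0.21504698] 0.5021608247963836 30.670054351212457
d=[0.233 0.935 0.077] yawy=99.7 turn=-0.0051 (tool z down)
```

Emit:
{"fn": "apply_moves", "kwargs": {"deltas": [[1,[0.233,0.05,0],-0.005],[1,[0.233,0.25,0],-0.005],[1,[0.233,0.5,0.04],-0.005],[1,[0.233,0.75,0.07],-0.005],[1,[0.233,0.93,0.07],-0.005],[1,[0.233,0.93,0.07],-0.005],[1,[0.233,0.93,0.07],-0.005]]}}

```text
t: 18.8
eef_pos: [0.5002, 0.0137, 0.2018]
tool_rot: [-0.001, -0.098, 0.995, -0.0]
contact_force: [-0.7, -1.6, -0.2]
gripper_width: 0.5
grasp_force: 30.7
```

```bash
python3 -c "
from h import *
p,r,o=tool();print(p,o['gripper_width'],o['grasp_force'])
delta([.4988,.014,.026],101.5);w=wrist();save(w,'w8')"
```

```text
[0.50019163 0.01374418 0.20181963] 0.5004279333929957 30.725048028398305
d=[0.004 0.003 0.879] yawy=101.3 turn=-0.0006 (tool z down)
```

View pics/w8.png

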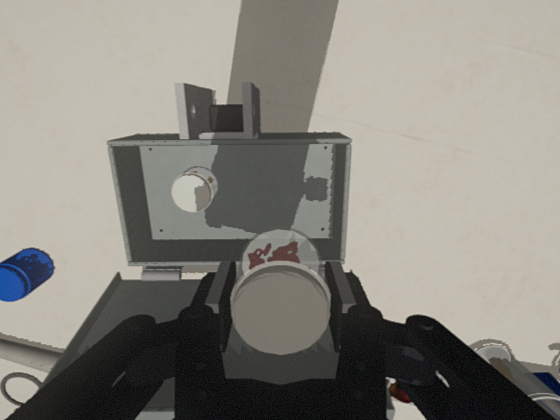

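The view shows jar_a (pink beads) held, with jar_c standing upright in the case at (192,190). I'll lower jar_a now.

Emit:
{"fn": "apply_moves", "kwargs": {"deltas": [[1,[0,0,0.2],0],[1,[0,0,0.4],0],[1,[0,0,0.6],0],[1,[0,0,0.78],0],[1,[0,0,0.86],0],[1,[0,0,0.88],0],[1,[0,0,0.88],0]]}}

```text
t: 19.55
eef_pos: [0.5012, 0.0112, 0.0267]
tool_rot: [-0.001, -0.096, 0.995, -0.0]
contact_force: [-0.4, 0.1, -0.2]
gripper_width: 0.503
grasp_force: 30.7
```

Emit:
{"fn": "apply_moves", "kwargs": {"deltas": [[0.25,[0,0,0],0],[0.25,[0,0,0],0],[0.25,[0,0,0],0],[0.25,[0,0,0],0],[0.25,[0,0,-0.1],0],[0.25,[0,0,-0.3],0],[0.25,[0,0,-0.55],0],[0.25,[0,0,-0.8],0],[0.25,[0,0,-1],0],[1,[0,0,-1],0]]}}

```text
t: 20.55
eef_pos: [0.5048, 0.0128, 0.2326]
tool_rot: [0.005, -0.097, 0.995, 0.001]
contact_force: [1.1, 0.1, -1.4]
gripper_width: 0.593
grasp_force: 0.0
```

```bash
python3 -c "
from h import *
p,r,o=tool();print(p,o['gripper_width'],o['grasp_force'])
w=wrist();save(w,'w9');jars(w)
c,s=np.cos(.2),np.sin(.2)
for X in (.0,.14): 
  P=[.5175+c*X,-.028+s*X];print(P);delta([*P,.32],101.5)"
```

```text
[0.50476597 0.0127827  0.23263613] 0.5931655690943151 0.0
[ 0.514 -0.066  0.044] 0.94 [203. 174.] [171. 170. 161.]
[ 0.644 -0.24   0.045] 0.87 [ 33. 257.] [ 44.  87. 164.]
[0.495 0.007 0.054] 0.57 [276. 172.] [129. 125. 116.]
[ 0.568 -0.015  0.062] 0.19 [241. 237.] [66. 67. 64.]
[np.float64(0.5175), np.float64(-0.028)]
d=[-0.039 -0.216 -0.46 ] yawy=101.1 turn=-0.0010 (tool z down)
[np.float64(0.6547093208977738), np.float64(-0.00018629368869142737)]
d=[-0.739 -0.212 -0.459] yawy=101.1 turn=-0.0010 (tool z down)
```

View pics/w9.png

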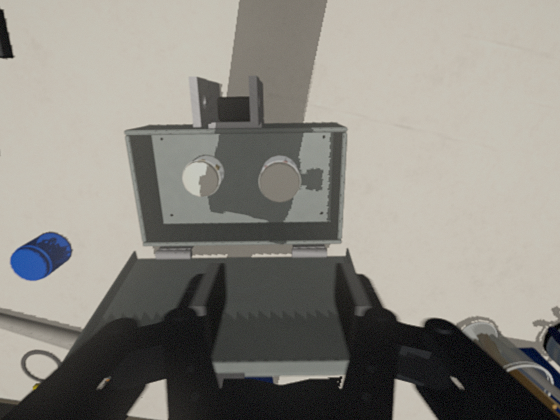

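Both jars stand in the case, at (202,177) and (280,178). Now I'll rise and go behind the lid.

Emit:
{"fn": "apply_moves", "kwargs": {"deltas": [[1,[0,-0.1,-0.25],0],[1,[0,-0.2,-0.46],0],[1,[-0.2,-0.21,-0.46],0],[1,[-0.4,-0.21,-0.46],0],[1,[-0.6,-0.21,-0.46],0],[1,[-0.76,-0.21,-0.46],0],[1,[-0.76,-0.21,-0.46],0],[1,[-0.76,-0.21,-0.46],0],[1,[-0.76,-0.21,-0.46],0]]}}

```text
t: 21.55
eef_pos: [0.6574, -0.0, 0.3179]
tool_rot: [-0.001, -0.096, 0.995, -0.0]
contact_force: [-0.1, 0.9, 0.5]
gripper_width: 0.001
grasp_force: 0.0
```

```bash
cat > arc.py <<'E'
from h import *
p,r,o=tool();print(p,o['q'])
c,s=np.cos(.2),np.sin(.2);C=np.array([.5175,-.028])
d=p[:2]-C;print('local',d[0]*c+d[1]*s,-d[0]*s+d[1]*c,p[2])
for th in np.arange(1.7,-.01,-.1):
    X=.0655-.11*np.cos(th)+.019*np.sin(th);Z=.069+.11*np.sin(th)+.008*np.cos(th)
    P=np.array([C[0]+c*X,C[1]+s*X,Z]);print(round(th,2),round(X,3),round(Z,3),(r.inv().apply(P-p)/.2).round(3))
E
python3 arc.py
```

```text
[ 6.57424480e-01 -1.69126461e-05  3.17930622e-01] [-0.57658526  0.4509452   0.69962815  1.52654044 -0.29719924  1.27548523
  1.92449075]
local 0.14269468761530454 -0.0003734141647895768 0.31793062172625514
1.7 0.099 0.177 [0.219 0.    0.705]
1.6 0.088 0.179 [ 0.273 -0.     0.697]
1.5 0.077 0.179 [ 0.328 -0.001  0.694]
1.4 0.066 0.179 [ 0.384 -0.001  0.697]
1.3 0.054 0.177 [ 0.44  -0.002  0.705]
1.2 0.043 0.174 [ 0.495 -0.002  0.719]
1.1 0.033 0.171 [ 0.549 -0.002  0.738]
1.0 0.022 0.166 [ 0.601 -0.003  0.762]
0.9 0.012 0.16 [ 0.652 -0.003  0.791]
0.8 0.002 0.153 [ 0.699 -0.004  0.824]
0.7 -0.006 0.146 [ 0.743 -0.004  0.862]
0.6 -0.015 0.138 [ 0.784 -0.004  0.903]
0.5 -0.022 0.129 [ 0.821 -0.005  0.948]
0.4 -0.028 0.119 [ 0.853 -0.005  0.996]
0.3 -0.034 0.109 [ 0.881 -0.005  1.046]
0.2 -0.039 0.099 [ 0.903 -0.005  1.098]
0.1 -0.042 0.088 [ 0.921 -0.005  1.152]
-0.0 -0.045 0.077 [ 0.933 -0.005  1.207]
```

Emit:
{"fn": "apply_moves", "kwargs": {"deltas": [[1,[0,0,0.25],0],[1,[0,0,0.5],0],[1,[0,0,0.69],0],[1,[0.1,0,0.69],0],[1,[0.2,0,0.69],0],[1,[0.28,0,0.69],0],[1,[0.33,0,0.69],0],[1,[0.385,0,0.695],0],[1,[0.44,0,0.7],0],[1,[0.495,0,0.72],0],[1,[0.55,0,0.735],0],[1,[0.6,0,0.76],0]]}}

```text
t: 22.75
eef_pos: [0.5403, -0.0225, 0.167]
tool_rot: [0.0, -0.097, 0.995, 0.0]
contact_force: [1.2, -0.6, 2.7]
gripper_width: -0.0
grasp_force: 1.1
```

Emit:
{"fn": "apply_moves", "kwargs": {"deltas": [[1,[0.05,0,0.03],0],[1,[0.1,0,0.065],0],[1,[0.145,0,0.1],0],[1,[0.185,0,0.145],0],[1,[0.22,0,0.19],0],[1,[0.255,0,0.24],0],[1,[0.28,0,0.29],0],[1,[0.305,0,0.34],0],[1,[0.32,0,0.395],0],[1,[0.33,0,0.43],0],[1,[0.33,0,0.44],0]]}}

```text
t: 23.85
eef_pos: [0.4763, -0.0352, 0.0787]
tool_rot: [0.0, -0.096, 0.995, 0.0]
contact_force: [-1.9, 0.1, 16.4]
gripper_width: -0.002
grasp_force: 8.6
```

```bash
python3 arc.py|head -2;python3 -c "
from h import *
w=wrist();save(w,'w10')
p=bot.read_camera('scene');save(p,'s10');a=cv2.resize(p['color'][150:280,200:400,::-1],(646,420));cv2.imwrite('pics/m10.png',cv2.resize(np.hstack([a,w['color'][:,:,::-1]]),(800,279)))"
```

```text
[ 0.47633843 -0.03516561  0.07873429] [-0.5388827   0.43670336  0.59548477  2.17620624 -0.41065604  0.6372685
  2.11232659]
```

View pics/m10.png

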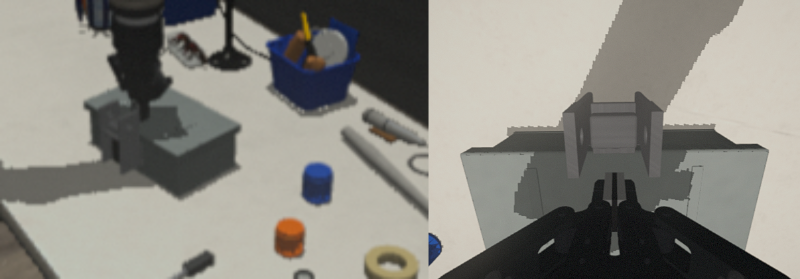

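```bash
sed -i 's/print(p,o\[.q.\])/print(p,o["contact_force"],o["t"])/' arc.py; python3 arc.py|head -3
```

```text
[ 0.47633596 -0.03515853  0.07882796] [ 2.0598309  -0.04050376  7.53164526] 23.95
local -0.04176568436120073 0.001162196159425798 0.07882795616081147
1.7 0.099 0.177 [-0.701 -0.001 -0.491]
```

Emit:
{"fn": "apply_moves", "kwargs": {"deltas": [[1,[0,0,0],0],[1,[0,0,0],0],[1,[0,0,0],0]]}}

```text
t: 24.25
eef_pos: [0.4763, -0.0352, 0.0789]
tool_rot: [0.0, -0.097, 0.995, 0.0]
contact_force: [0.9, -0.2, 7.6]
gripper_width: 0.003
grasp_force: 3.6
```

Emit:
{"fn": "apply_moves", "kwargs": {"deltas": [[1,[0.01,0,0.006],0],[1,[0.01,0,0.012],0],[1,[0.01,0,0.012],0]]}}

```text
t: 24.55
eef_pos: [0.4749, -0.0353, 0.0771]
tool_rot: [0.001, -0.097, 0.995, 0.0]
contact_force: [0.3, 0.9, 1.5]
gripper_width: 0.001
grasp_force: 1.0
```

Emit:
{"fn": "apply_moves", "kwargs": {"deltas": [[1,[0,0,0.015],0],[1,[0,0,0.028],0],[1,[0,0,0.034],0],[1,[0,0,0.036],0],[1,[0,0,0.036],0]]}}

```text
t: 25.05
eef_pos: [0.4744, -0.0355, 0.0693]
tool_rot: [0.0, -0.097, 0.995, 0.0]
contact_force: [1.9, 0.8, 9.3]
gripper_width: 0.004
grasp_force: 5.0
```

Emit:
{"fn": "apply_moves", "kwargs": {"deltas": [[1,[0,0,-0.25],0],[1,[0,0,-0.5],0],[1,[0,0,-0.75],0],[1,[0,0,-1],0],[1,[0,0,-1],0],[1,[0,0,-1],0]]}}

```text
t: 25.65
eef_pos: [0.4736, -0.035, 0.2692]
tool_rot: [-0.0, -0.097, 0.995, 0.001]
contact_force: [-0.3, 0.8, -0.7]
gripper_width: 0.002
grasp_force: 0.0
```

```bash
python3 -c "
from h import *
w=wrist();save(w,'w11');p,r,o=tool();print(p)
for n in ['pin_grip','rod_mid']:
  s=bot.read_camera('scene');print(n,[(np.round(d['point'],3),round(d['confidence'],2)) for d in bot.look_for(s,n)])
cv2.imwrite('pics/s11.png',cv2.resize(s['color'][160:310,210:410,::-1],(800,600)))
delta([.42,-.29,.30],10)"
```

```text
[ 0.4728311  -0.03503295  0.26811598]
pin_grip [(array([ 0.406, -0.304,  0.014]), 0.7)]
rod_mid [(array([ 0.406, -0.3  ,  0.015]), 0.47)]
d=[ 0.505 -1.198 -0.158] yawy=101.1 turn=-0.2470 (tool z down)
```

View pics/w11.png

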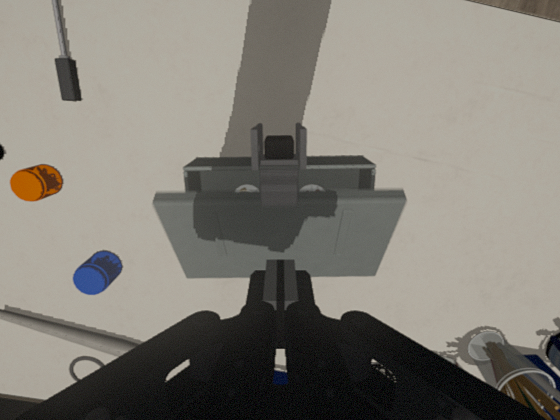

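The lid is swinging open again, so it must have toggled twice: my arc was probably fast enough that it latched at the end of the swing. I'll repeat the closing slowly and watch the force.

Emit:
{"fn": "apply_moves", "kwargs": {"deltas": [[1,[0,0,-0.25],0],[1,[0,0,-0.3],0],[1,[-0.2,0,-0.3],0],[1,[-0.4,0,-0.3],0],[1,[-0.6,0,-0.3],0],[1,[-0.8,0,-0.3],0],[1,[-0.95,0,-0.3],0],[1,[-0.95,0,-0.3],0],[1,[-0.95,0,-0.3],0],[1,[-0.95,0,-0.3],0],[1,[-0.95,0,-0.3],0],[1,[-0.95,0,-0.3],0]]}}

```text
t: 27.1
eef_pos: [0.66, 0.0009, 0.33]
tool_rot: [0.0, -0.096, 0.995, 0.0]
contact_force: [0.1, 0.4, 0.3]
gripper_width: -0.001
grasp_force: 0.0
```

```bash
python3 arc.py
```

```text
[0.66000369 0.00087702 0.32997519] [0.08203475 0.35323698 0.32842902] 27.1
local 0.1454000792068577 -9.709490392282444e-06 0.3299751920483607
1.7 0.099 0.177 [ 0.235 -0.002  0.764]
1.6 0.088 0.179 [ 0.289 -0.002  0.756]
1.5 0.077 0.179 [ 0.344 -0.003  0.753]
1.4 0.066 0.179 [ 0.4   -0.003  0.756]
1.3 0.054 0.177 [ 0.456 -0.004  0.764]
1.2 0.043 0.174 [ 0.511 -0.004  0.777]
1.1 0.033 0.171 [ 0.565 -0.004  0.796]
1.0 0.022 0.166 [ 0.617 -0.005  0.82 ]
0.9 0.012 0.16 [ 0.667 -0.005  0.849]
0.8 0.002 0.153 [ 0.715 -0.006  0.882]
0.7 -0.006 0.146 [ 0.759 -0.006  0.92 ]
0.6 -0.015 0.138 [ 0.8   -0.006  0.961]
0.5 -0.022 0.129 [ 0.837 -0.006  1.006]
0.4 -0.028 0.119 [ 0.87  -0.007  1.053]
0.3 -0.034 0.109 [ 0.897 -0.007  1.104]
0.2 -0.039 0.099 [ 0.92  -0.007  1.156]
0.1 -0.042 0.088 [ 0.938 -0.007  1.21 ]
-0.0 -0.045 0.077 [ 0.95  -0.007  1.264]
```

Emit:
{"fn": "apply_moves", "kwargs": {"deltas": [[1,[0,0,0.25],0],[1,[0,0,0.5],0],[1,[0,0,0.75],0],[1,[0.12,0,0.755],0],[1,[0.2,0,0.755],0],[1,[0.24,0,0.755],0],[1,[0.28,0,0.755],0],[1,[0.32,0,0.755],0],[1,[0.36,0,0.755],0],[1,[0.4,0,0.755],0],[1,[0.43,0,0.76],0],[1,[0.456,0,0.764],0]]}}

```text
t: 28.3
eef_pos: [0.5707, -0.0165, 0.1767]
tool_rot: [0.0, -0.097, 0.995, 0.0]
contact_force: [1.1, -0.2, 0.5]
gripper_width: -0.001
grasp_force: 0.5
```

Emit:
{"fn": "apply_moves", "kwargs": {"deltas": [[1,[0.028,0,0.007],0],[1,[0.055,0,0.013],0],[1,[0.082,0,0.022],0],[1,[0.109,0,0.032],0],[1,[0.135,0,0.044],0],[1,[0.161,0,0.056],0],[1,[0.186,0,0.07],0],[1,[0.211,0,0.085],0],[1,[0.235,0,0.101],0],[1,[0.259,0,0.118],0],[1,[0.281,0,0.137],0],[1,[0.303,0,0.156],0]]}}

```text
t: 29.5
eef_pos: [0.5114, -0.028, 0.1452]
tool_rot: [0.0, -0.097, 0.995, 0.0]
contact_force: [2.4, 2.1, 0.3]
gripper_width: 0.0
grasp_force: 0.9
```

Emit:
{"fn": "apply_moves", "kwargs": {"deltas": [[1,[0.021,0,0.02],0],[1,[0.041,0,0.041],0],[1,[0.06,0,0.063],0],[1,[0.078,0,0.086],0],[1,[0.095,0,0.109],0],[1,[0.111,0,0.132],0],[1,[0.125,0,0.157],0],[1,[0.138,0,0.183],0],[1,[0.15,0,0.209],0],[1,[0.161,0,0.235],0],[1,[0.165,0,0.24],0],[1,[0.165,0,0.24],0]]}}

```text
t: 30.7
eef_pos: [0.4785, -0.0345, 0.0971]
tool_rot: [-0.001, -0.096, 0.995, 0.0]
contact_force: [-0.0, 0.4, 1.0]
gripper_width: -0.0
grasp_force: 0.8
```

```bash
python3 arc.py
```

```text
[ 0.47853426 -0.03448839  0.09713899] [-0.02770648  0.36858717  1.0249064 ] 30.7
local -0.03947806616896912 0.0013822404188659088 0.09713898831107295
1.7 0.099 0.177 [-0.689 -0.002 -0.401]
1.6 0.088 0.179 [-0.635 -0.003 -0.409]
1.5 0.077 0.179 [-0.58  -0.003 -0.412]
1.4 0.066 0.179 [-0.524 -0.003 -0.409]
1.3 0.054 0.177 [-0.469 -0.004 -0.401]
1.2 0.043 0.174 [-0.414 -0.004 -0.387]
1.1 0.033 0.171 [-0.36  -0.004 -0.368]
1.0 0.022 0.166 [-0.307 -0.005 -0.344]
0.9 0.012 0.16 [-0.257 -0.005 -0.315]
0.8 0.002 0.153 [-0.209 -0.005 -0.282]
0.7 -0.006 0.146 [-0.165 -0.006 -0.244]
0.6 -0.015 0.138 [-0.124 -0.006 -0.203]
0.5 -0.022 0.129 [-0.088 -0.006 -0.158]
0.4 -0.028 0.119 [-0.055 -0.007 -0.11 ]
0.3 -0.034 0.109 [-0.027 -0.007 -0.06 ]
0.2 -0.039 0.099 [-0.005 -0.007 -0.008]
0.1 -0.042 0.088 [ 0.013 -0.007  0.046]
-0.0 -0.045 0.077 [ 0.025 -0.007  0.101]
```

Emit:
{"fn": "apply_moves", "kwargs": {"deltas": [[1,[0.005,0,0.015],0],[1,[0.01,0,0.03],0],[1,[0.013,0,0.046],0],[1,[0.016,0,0.06],0],[1,[0.019,0,0.07],0],[1,[0.02,0,0.07],0]]}}

```text
t: 31.3
eef_pos: [0.4754, -0.0352, 0.0833]
tool_rot: [0.0, -0.097, 0.995, -0.0]
contact_force: [1.1, 0.2, 1.9]
gripper_width: -0.002
grasp_force: 0.8
```

Emit:
{"fn": "apply_moves", "kwargs": {"deltas": [[1,[0.002,0,0.008],0],[1,[0.003,0,0.015],0],[1,[0.003,0,0.015],0]]}}

```text
t: 31.6
eef_pos: [0.4746, -0.0353, 0.0803]
tool_rot: [-0.0, -0.097, 0.995, -0.0]
contact_force: [1.3, 1.0, 1.6]
gripper_width: 0.007
grasp_force: 0.8
```

Emit:
{"fn": "apply_moves", "kwargs": {"deltas": [[1,[0,0,0.01],0],[1,[0,0,0.018],0],[1,[0,0,0.018],0]]}}

```text
t: 31.9
eef_pos: [0.4743, -0.0354, 0.0766]
tool_rot: [-0.0, -0.097, 0.995, -0.0]
contact_force: [0.5, -0.5, 2.0]
gripper_width: -0.001
grasp_force: 1.0
```

Emit:
{"fn": "apply_moves", "kwargs": {"deltas": [[1,[0,0,0.012],0],[1,[0,0,0.022],0],[1,[0,0,0.03],0],[1,[0,0,0.034],0],[1,[0,0,0.034],0]]}}

```text
t: 32.4
eef_pos: [0.4742, -0.0354, 0.07]
tool_rot: [-0.001, -0.096, 0.995, 0.0]
contact_force: [-3.1, 0.9, 6.6]
gripper_width: 0.003
grasp_force: 3.4
```

Emit:
{"fn": "apply_moves", "kwargs": {"deltas": [[1,[0,0,-0.02],0],[1,[0,0,-0.05],0],[1,[0,0,-0.09],0],[1,[0,0,-0.09],0]]}}

```text
t: 32.8
eef_pos: [0.4757, -0.0352, 0.0892]
tool_rot: [0.001, -0.097, 0.995, 0.0]
contact_force: [-0.3, 0.2, 1.3]
gripper_width: -0.003
grasp_force: 0.0
```

Emit:
{"fn": "apply_moves", "kwargs": {"deltas": [[1,[0,0,-0.25],0],[1,[0,0,-0.5],0],[1,[0,0,-0.75],0],[1,[0,0,-1],0],[1,[0,0,-1],0],[1,[0,0,-1],0]]}}

```text
t: 33.4
eef_pos: [0.4753, -0.0348, 0.289]
tool_rot: [0.001, -0.097, 0.995, 0.001]
contact_force: [0.1, 0.5, -0.4]
gripper_width: 0.002
grasp_force: 0.0
```

```bash
python3 -c "
from h import *
w=wrist();save(w,'w12');p,r,o=tool();print(p,o['q'])
t=bot.read_camera('top');a=cv2.resize(t['color'][140:275,225:405,::-1],(560,420));save(t,'t12')
cv2.imwrite('pics/m12.png',cv2.resize(np.hstack([w['color'][:,:,::-1],a]),(800,300)))
for q in(w,t):
 for n in ['pin_grip','rod_mid','rod_tip']:
  print(n,[(np.round(d['point'],3),round(d['confidence'],2)) for d in bot.look_for(q,n)])
delta([.44,-.27,.30],10)"
```

```text
[ 0.4743056  -0.03483327  0.28768223] [-0.88559841  0.08956021  0.90324006  1.98701972 -0.0799072   1.10064306
  1.81719539]
pin_grip [(array([ 0.406, -0.292,  0.015]), 0.74), (array([ 0.506, -0.031,  0.075]), 0.26)]
rod_mid [(array([ 0.409, -0.291,  0.013]), 0.79)]
rod_tip [(array([ 0.407, -0.293,  0.015]), 0.57)]
pin_grip [(array([ 0.41 , -0.296,  0.017]), 0.4)]
rod_mid [(array([ 0.403, -0.295,  0.014]), 0.48)]
rod_tip [(array([ 0.406, -0.297,  0.012]), 0.48), (array([ 0.518, -0.109,  0.078]), 0.32)]
d=[ 0.394 -1.118 -0.062] yawy=101.1 turn=-0.2470 (tool z down)
```

View pics/m12.png

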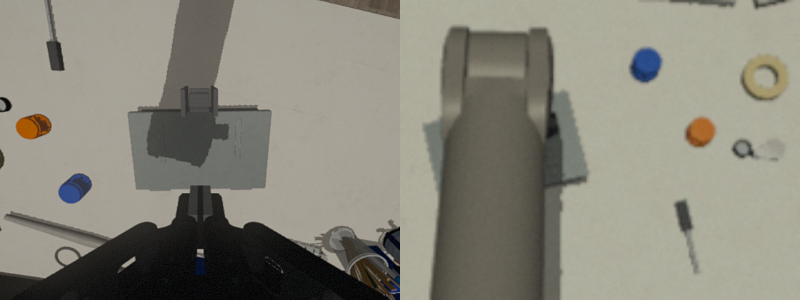

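The left half shows the lid shut and still latched 0.6 s after letting go. The right half shows the pin undisturbed. My picture views are used up, so from here I measure numerically. I'll refine the case pose from lid edges in this view and the next.

```bash
cat >> h.py <<'E'
def edgefit(ps,v0=(.518,-.027,.205),rng=7):
    from scipy.optimize import least_squares
    from scipy.ndimage import map_coordinates,gaussian_filter
    K=[(.0655,.11,.077),(.0655,-.11,.077),(-.0665,-.11,.077),(-.0665,.11,.077)]
    E=[(K[0],K[1]),(K[1],K[2]),(K[2],K[3]),(K[3],K[0])]
    W=lambda v,X:[v[0]+np.cos(v[2])*X[0]-np.sin(v[2])*X[1],v[1]+np.sin(v[2])*X[0]+np.cos(v[2])*X[1],X[2]]
    v=np.array(v0)
    for it in range(4):
        m=[]
        for p in ps:
            g=gaussian_filter(cv2.cvtColor(p['color'],cv2.COLOR_RGB2GRAY).astype(float),.8)
            for a,b in E:
                a,b=np.array(a),np.array(b);A,B=proj(p,W(v,a)),proj(p,W(v,b));t=(B-A)/np.linalg.norm(B-A);n=np.array([-t[1],t[0]])
                for f in np.linspace(.05,.95,40):
                    X=a+f*(b-a);u=proj(p,W(v,X))
                    if not(10<u[0]<550 and 10<u[1]<410):continue
                    s=np.arange(-rng,rng+.1,.25);I=map_coordinates(g,[u[1]+s*n[1],u[0]+s*n[0]],order=1);G=np.abs(np.gradient(I))
                    k=G.argmax()
                    if G[k]>1.5:m.append((p,X,n,n@u+s[k]))
        r=least_squares(lambda q:[n@proj(p,W(q,X))-c for p,X,n,c in m],v,loss='soft_l1',f_scale=.7);v=r.x;rng=max(3,rng-2)
    return v,len(m),np.median(np.abs(r.fun))
E
python3 - <<'E'
from h import *
w=wrist();print(tool()[0]);print(edgefit([w]),edgefit([w],(.516,-.03,.192)))
np.save('wA.npy',{k:np.array(w[k]) for k in('color','intrinsics','pose')},allow_pickle=True)
E
```

```text
[ 0.47447577 -0.03544592  0.28755309]
(array([ 0.51831988, -0.02622449,  0.20460458]), 144, np.float64(0.877257217634309)) (array([ 0.5183224 , -0.02623287,  0.20473368]), 144, np.float64(0.8679575357275269))
```

Emit:
{"fn": "apply_moves", "kwargs": {"deltas": [[0.3,[0.1,-0.25,-0.05],0],[0.3,[0.2,-0.5,-0.05],0],[0.3,[0.2,-0.55,-0.05],0],[0.3,[0.2,-0.55,-0.05],0],[0.3,[0.2,-0.55,-0.05],0]]}}

```text
t: 34.35
eef_pos: [0.4566, -0.1506, 0.2979]
tool_rot: [-0.0, -0.096, 0.995, 0.0]
contact_force: [0.8, -0.3, -1.2]
gripper_width: 0.702
grasp_force: 0.0
```

Run:
```python
from h import *
w=wrist();print(tool()[0]);a=np.load('wA.npy',allow_pickle=True).item()
print(edgefit([w]),edgefit([a,w]),edgefit([a,w],(.516,-.03,.192)))
for n in ['pin_grip','rod_mid','rod_tip']:
  print(n,[(np.round(d['point'],3),round(d['confidence'],2),proj(w,d['point']).round()) for d in bot.look_for(w,n)])
np.save('wB.npy',{k:np.array(w[k]) for k in('color','intrinsics','pose')},allow_pickle=True)
delta([.46,-.28,.25],101.5)
```

```text
[ 0.45679038 -0.14985881  0.29778364]
(array([ 0.51865107, -0.02744578,  0.21538369]), 143, np.float64(0.5094473663759231)) (array([ 0.51855759, -0.02691381,  0.20988719]), 287, np.float64(0.7267555119683493)) (array([ 0.51854694, -0.02692995,  0.20992375]), 287, np.float64(0.73974525776066))
pin_grip [(array([ 0.406, -0.291,  0.016]), 0.86, array([176., 104.]))]
rod_mid [(array([ 0.408, -0.294,  0.013]), 0.72, array([174., 104.]))]
rod_tip [(array([ 0.403, -0.299,  0.02 ]), 0.92, array([168.,  99.]))]
d=[ 0.112 -0.643  0.239] yawy=101.2 turn=-0.0007 (tool z down)
```

Emit:
{"fn": "apply_moves", "kwargs": {"deltas": [[0.3,[0.1,-0.25,0.1],0],[0.3,[0.15,-0.5,0.25],0],[0.3,[0.15,-0.62,0.35],0],[0.3,[0.15,-0.62,0.35],0],[0.3,[0.15,-0.62,0.35],0]]}}

```text
t: 35.05
eef_pos: [0.4504, -0.2787, 0.2272]
tool_rot: [-0.001, -0.096, 0.995, 0.0]
contact_force: [0.1, 0.8, -0.0]
gripper_width: 0.701
grasp_force: 0.0
```

```bash
cat >> h.py <<'E'
def pin(w):
    g=cv2.cvtColor(w['color'],cv2.COLOR_RGB2GRAY);c=proj(w,[.42,-.292,.016]);print('exp',c.round())
    m=((g<75)*255).astype(np.uint8);n,l,st,ce=cv2.connectedComponentsWithStats(m)
    for i in range(1,n):
        if 150<st[i,4]<6000 and np.hypot(*(ce[i]-c))<90:
            cn=cv2.findContours((l==i).astype(np.uint8),0,1)[0][0];r=cv2.minAreaRect(cn);b=cv2.boxPoints(r)
            print(st[i],ce[i].round(),[np.round(x,1) for x in r])
            print('centre z16',ray(w,r[0],.014).round(4)); B=[ray(w,x,.012)[:2] for x in b]
            for k in range(2): d=B[k+1]-B[k];print('side mm',np.linalg.norm(d)*1e3,'deg',np.degrees(np.arctan2(d[1],d[0])))
E
python3 - <<'E'
from h import *
w=wrist();print(tool()[0]);pin(w)
for n in ['pin_grip','rod_mid','rod_tip']:
  print(n,[(np.round(d['point'],3),round(d['confidence'],2),proj(w,d['point']).round()) for d in bot.look_for(w,n)])
np.save('wC.npy',{k:np.array(w[k]) for k in('color','intrinsics','pose')},allow_pickle=True)
E
```

```text
[ 0.45142017 -0.27759338  0.22793513]
exp [273. 148.]
[266 126  15  43 576] [273. 148.] [array([273., 147.]), array([14., 42.]), np.float64(0.0)]
centre z16 [ 0.4194 -0.2923  0.014 ]
side mm 44.921458453513715 deg -169.7351542543022
side mm 14.825095034661183 deg 101.0342209729913
pin_grip [(array([ 0.403, -0.295,  0.016]), 0.96, array([274., 131.])), (array([ 0.515, -0.053,  0.076]), 0.65, array([483., 292.])), (array([ 0.492, -0.066,  0.075]), 0.2, array([479., 269.]))]
rod_mid [(array([ 0.406, -0.294,  0.014]), 0.82, array([273., 134.]))]
rod_tip [(array([ 0.399, -0.299,  0.014]), 0.87, array([271., 127.]))]
```

Run:
```python
from h import *
delta([.4194,-.2923,.003],101)
```

```text
d=[ 0.18  -0.045  1.129] yawy=101.3 turn=0.0008 (tool z down)
```

Emit:
{"fn": "apply_moves", "kwargs": {"deltas": [[0.5,[0.18,-0.045,0.1],0],[0.5,[0.18,-0.045,0.3],0],[0.5,[0.18,-0.045,0.5],0],[0.5,[0.18,-0.045,0.7],0],[0.5,[0.18,-0.045,0.88],0],[0.5,[0.18,-0.045,0.95],0],[0.5,[0.18,-0.045,0.95],0]]}}

```text
t: 35.95
eef_pos: [0.4177, -0.292, 0.0372]
tool_rot: [-0.001, -0.098, 0.995, 0.001]
contact_force: [0.2, 0.6, 0.0]
gripper_width: 0.505
grasp_force: 0.0
```

Run:
```python
from h import *
p,r,o=tool();print(p,o['gripper_width'],o['q']);delta([.4194,-.2923,.003],101)
w=wrist();pin(w)
```

```text
[ 0.41773844 -0.29200153  0.03718461] 0.5046939872943325 [-0.04403814  0.603145    0.69001649  2.12431195 -0.65361479  0.63732315
  2.87310977]
d=[-0.008 -0.003  0.171] yawy=101.3 turn=0.0008 (tool z down)
exp [279. 257.]
[ 263  175   30  116 2377] [277. 248.] [array([277.5, 232.5]), array([115.,  29.]), np.float64(90.0)]
centre z16 [ 0.4067 -0.2955  0.014 ]
side mm 15.059874446027807 deg 101.2967889558761
side mm 68.51210285570325 deg 11.99032377188559
```

Emit:
{"fn": "apply_moves", "kwargs": {"deltas": [[0.5,[-0.008,-0.003,0.08],0],[0.5,[-0.008,-0.003,0.15],0],[0.5,[-0.008,-0.003,0.17],0],[0.5,[-0.008,-0.003,0.17],0]]}}

```text
t: 36.4
eef_pos: [0.4201, -0.2943, 0.0051]
tool_rot: [0.001, -0.097, 0.995, -0.0]
contact_force: [-0.1, -0.7, -1.0]
gripper_width: 0.5
grasp_force: 0.0
```

Emit:
{"fn": "apply_moves", "kwargs": {"deltas": [[1,[0,0,0],0],[1,[0,0,0],0],[1,[0,0,0],0],[1,[0,0,0],0],[1,[0,0,0],0]], "squeeze": 60}}

```text
t: 36.9
eef_pos: [0.4198, -0.2946, 0.0052]
tool_rot: [0.001, -0.097, 0.995, -0.0]
contact_force: [-0.6, 2.5, 8.3]
gripper_width: 0.166
grasp_force: 59.3
```

Emit:
{"fn": "apply_moves", "kwargs": {"deltas": [[1,[0,0,-0.05],0],[1,[0,0,-0.2],0],[1,[0,0,-0.4],0],[1,[0,0,-0.6],0],[1,[0,0,-0.75],0],[1,[-0.1,0.1,-0.75],0.03],[1,[-0.1,0.1,-0.75],0.05],[1,[-0.1,0.1,-0.75],0.07]]}}

```text
t: 37.7
eef_pos: [0.4355, -0.27, 0.155]
tool_rot: [0.001, 0.125, 0.992, 0.0]
contact_force: [-0.1, -0.7, -0.7]
gripper_width: 0.165
grasp_force: 58.7
```

```bash
cat > tgt.py <<'E'
from h import *
import sys
C=[.5186,-.0268,.208]
def loc(Y,X=-.084,Z=.0952):
    c,s=np.cos(C[2]),np.sin(C[2]);return [C[0]+c*X-s*Y,C[1]+s*X+c*Y,Z]
if __name__=='__main__':
    p,r,o=tool();print(p,o['gripper_width'],o['grasp_force'],np.round(o['q'],2));d=p[:2]-C[:2];c,s=np.cos(C[2]),np.sin(C[2])
    print('local',d[0]*c+d[1]*s,-d[0]*s+d[1]*c);delta(loc(float(sys.argv[1]),Z=float(sys.argv[2])),90-90+np.degrees(C[2]))
E
python3 tgt.py -.1275 .15
```

```text
[ 0.43554148 -0.2700123   0.15502137] 0.16458859731273578 58.73418152332306 [-0.34  0.47  1.    2.06 -0.52  0.88  2.28]
local -0.13149243603409114 -0.22081820330718088
d=[-0.006  0.523  0.026] yawy=75.6 turn=0.1770 (tool z down)
```

Emit:
{"fn": "apply_moves", "kwargs": {"deltas": [[1,[0,0.1,0],0.02],[1,[0,0.2,0],0.04],[1,[0,0.3,0],0.06],[1,[0,0.4,0],0.08],[1,[-0.006,0.523,0],0.1],[1,[-0.006,0.523,0],0.12],[1,[-0.006,0.523,0],0.14],[1,[-0.006,0.523,0],0.16],[1,[-0.006,0.523,0.025],0.177],[1,[-0.006,0.523,0.025],0.177],[1,[-0.006,0.523,0.025],0.177],[1,[-0.006,0.523,0.025],0.177]]}}

```text
t: 38.9
eef_pos: [0.4616, -0.1698, 0.1495]
tool_rot: [0.0, 0.627, 0.779, 0.0]
contact_force: [0.1, -0.6, -0.2]
gripper_width: 0.164
grasp_force: 58.8
```

```bash
python3 tgt.py -.1275 .0952
python3 - <<'E'
from h import *
from tgt import loc
w=wrist();np.save('wD.npy',{k:np.array(w[k]) for k in('color','intrinsics','pose')},allow_pickle=True)
print(edgefit([w],(.5186,-.0268,.208)))
p,r,o=tool()
for n in ['pin_grip','rod_mid','rod_tip','eye_mid']:
  print(n,[(np.round(d['point'],3),round(d['confidence'],2),proj(w,d['point']).round()) for d in bot.look_for(w,n)])
for dx in (.02,.04,.06,.09): print('rod',dx,proj(w,p+r.apply([dx,0,-.0028])).round(1))
g=cv2.cvtColor(w['color'],cv2.COLOR_RGB2GRAY)
# brightness profile across the rod at several distances
for dx in (.03,.05,.07,.08,.088,.094):
    u=proj(w,p+r.apply([dx,0,-.0028]));print(dx,u.round(),g[int(u[1]+.5),int(u[0])-14:int(u[0])+15].tolist())
E
```

```text
[ 0.46163623 -0.16979853  0.1494938 ] 0.16424495802178676 58.78579616546631 [-0.71  0.66  1.31  2.12 -0.79  1.    1.25]
local -0.08526564734054023 -0.12815311156116432
d=[0.003 0.006 0.271] yawy=12.3 turn=0.0010 (tool z down)
(array([ 0.51753306, -0.02577869,  0.21034357]), 80, np.float64(0.45358319374923894))
pin_grip [(array([ 0.455, -0.145,  0.16 ]), 0.57, array([272., 235.]))]
rod_mid [(array([ 0.462, -0.144,  0.157]), 0.93, array([288., 236.]))]
rod_tip [(array([ 0.452, -0.149,  0.164]), 0.63, array([264., 247.]))]
eye_mid [(array([ 0.515, -0.065,  0.074]), 0.71, array([396.,  85.]))]
rod 0.02 [275.2 241.2]
rod 0.04 [275.1 199.7]
rod 0.06 [274.9 154.4]
rod 0.09 [274.7  78.2]
0.03 [275. 221.] [109, 107, 108, 107, 109, 108, 109, 108, 105, 108, 105, 107, 97, 75, 70, 73, 81, 81, 85, 85, 83, 78, 79, 76, 72, 67, 93, 110, 107]
0.05 [275. 178.] [109, 106, 104, 107, 107, 108, 109, 107, 105, 106, 107, 106, 95, 75, 71, 78, 76, 78, 84, 86, 85, 79, 74, 78, 69, 66, 81, 101, 107]
0.07 [275. 130.] [105, 104, 104, 107, 106, 104, 106, 104, 106, 105, 105, 107, 107, 90, 73, 70, 75, 74, 77, 80, 88, 86, 82, 78, 77, 78, 67, 73, 94]
0.08 [275. 105.] [104, 105, 107, 104, 106, 106, 102, 102, 105, 107, 102, 104, 104, 92, 73, 73, 74, 75, 77, 79, 88, 87, 81, 79, 80, 75, 68, 65, 90]
0.088 [275.  84.] [103, 106, 102, 106, 104, 102, 107, 102, 105, 104, 104, 105, 106, 92, 72, 69, 72, 77, 79, 82, 84, 86, 79, 82, 78, 78, 70, 66, 79]
0.094 [275.  67.] [58, 54, 59, 58, 56, 54, 58, 60, 57, 56, 53, 54, 57, 58, 59, 55, 56, 59, 59, 56, 55, 54, 57, 55, 58, 61, 59, 56, 58]
```

Emit:
{"fn": "apply_moves", "kwargs": {"deltas": [[1,[0.003,0,0.1],0],[1,[0.003,0,0.2],0],[1,[0.003,0,0.26],0],[1,[0.003,0,0.272],0],[1,[0.003,0,0.272],0],[1,[0.003,0,0.272],0]]}}

```text
t: 39.75
eef_pos: [0.4619, -0.1696, 0.0953]
tool_rot: [0.0, 0.628, 0.778, 0.0]
contact_force: [-0.1, 0.1, 0.3]
gripper_width: 0.162
grasp_force: 58.8
```

```bash
python3 tgt.py -.1275 .0952
python3 - <<'E'
from h import *
from tgt import C
w=wrist();p,r,o=tool();g=cv2.cvtColor(w['color'],cv2.COLOR_RGB2GRAY);save(w,'w20')
v=edgefit([w],(.5176,-.026,.208))[0];print(v)
y=r.apply([0,1,0]);print('tooly yaw',np.degrees(np.arctan2(y[1],y[0])))
for dx in (.03,.05,.07,.085):
    u=proj(w,p+r.apply([dx,0,-.0028]));s=g[int(u[1]+.5),int(u[0])-20:int(u[0])+30].tolist();print(dx,u.round(1),s)
L=lambda X,Y,Z:proj(w,[v[0]+np.cos(v[2])*X-np.sin(v[2])*Y,v[1]+np.sin(v[2])*X+np.cos(v[2])*Y,Z]).round(1)
for X in(-.102,-.066):
  for Y in (-.025,-.019,.019,.025): print(X,Y,L(X,Y,.116))
for Y in (-.022,.022):
  u=(L(-.102,Y,.116)+L(-.066,Y,.116))/2;print(u,g[int(u[1]),int(u[0])-70:int(u[0])+70:1].tolist())
E
```

```text
[ 0.46186099 -0.1696031   0.09532304] 0.16227316016689783 58.803468346595764 [-0.63  0.71  1.19  2.15 -0.89  0.9   1.31]
local -0.08500538082300875 -0.1280083039484296
d=[0.003 0.005 0.001] yawy=12.2 turn=0.0007 (tool z down)
[ 0.51749283 -0.02539851  0.20740052]
tooly yaw 12.17077306541602
0.03 [275.2 220.9] [112, 110, 109, 110, 108, 108, 109, 108, 109, 109, 109, 112, 108, 110, 109, 110, 110, 112, 98, 76, 70, 80, 80, 82, 83, 85, 82, 82, 78, 77, 71, 70, 94, 109, 111, 111, 105, 108, 105, 107, 107, 108, 107, 107, 110, 108, 107, 107, 108, 108]
0.05 [275.  177.5] [107, 111, 110, 108, 109, 110, 109, 110, 108, 108, 109, 109, 110, 109, 109, 110, 111, 111, 100, 78, 71, 79, 80, 83, 84, 88, 88, 85, 84, 80, 74, 68, 81, 103, 110, 108, 108, 108, 108, 109, 109, 108, 108, 107, 108, 109, 108, 107, 108, 108]
0.07 [274.8 130.1] [108, 106, 109, 107, 111, 108, 110, 107, 111, 111, 107, 109, 110, 110, 110, 109, 109, 108, 110, 95, 72, 71, 75, 79, 79, 83, 91, 88, 83, 81, 78, 74, 73, 72, 92, 106, 107, 108, 109, 108, 108, 108, 107, 108, 106, 105, 106, 107, 104, 109]
0.085 [274.7  91.5] [109, 107, 109, 109, 11
[... 1004 characters left out ...]
 123, 123, 122, 124, 122, 121, 125, 123]
[ 275.65 -160.6 ] [178, 178, 179, 179, 177, 178, 178, 178, 177, 178, 179, 179, 179, 178, 177, 177, 177, 179, 176, 177, 177, 177, 177, 177, 176, 177, 180, 178, 159, 128, 115, 115, 110, 113, 116, 112, 114, 112, 111, 110, 111, 112, 110, 111, 111, 106, 83, 64, 63, 67, 60, 63, 61, 61, 60, 61, 54, 41, 36, 46, 44, 50, 49, 48, 46, 50, 43, 42, 43, 50, 48, 42, 50, 47, 48, 44, 47, 43, 44, 43, 44, 46, 42, 40, 47, 43, 41, 43, 43, 48, 39, 40, 33, 37, 48, 61, 60, 58, 61, 56, 57, 60, 56, 59, 81, 104, 108, 109, 108, 109, 109, 108, 110, 108, 109, 108, 110, 107, 109, 112, 110, 112, 109, 108, 110, 109, 111, 111, 109, 110, 109, 109, 111, 111, 110, 107, 110, 111, 108, 110]
```

Run:
```python
from h import *
w=wrist();p,r,o=tool();g=cv2.GaussianBlur(cv2.cvtColor(w['color'],cv2.COLOR_RGB2GRAY),(3,3),0).astype(int)
v=[.51749,-.0254,.2074]
L=lambda X,Y,Z:proj(w,[v[0]+np.cos(v[2])*X-np.sin(v[2])*Y,v[1]+np.sin(v[2])*X+np.cos(v[2])*Y,Z]).round(1)
for Z in (.116,.1035,.098,.0925,.08): print(Z,L(-.084,-.025,Z),L(-.102,-.025,Z),L(-.066,-.025,Z))
for row in range(2,80,4):
    d=np.diff(g[row]);a=200+d[200:250].argmin();b=310+np.abs(d[310:350]).argmax();print(row,a,b,(a+b)/2+.5,d[a],d[b],g[row,250:312:3].tolist())
```

```text
0.116 [275.3  26.8] [220.5  26.5] [330.   27.2]
0.1035 [275.7  34.2] [226.3  33.9] [325.   34.6]
0.098 [275.8  37. ] [228.5  36.7] [323.1  37.4]
0.0925 [276.   39.6] [230.6  39.3] [321.3  39.9]
0.08 [276.2  44.8] [234.6  44.5] [317.8  45.1]
2 239 317 278.5 -10 30 [87, 70, 83, 84, 86, 84, 85, 84, 86, 88, 88, 86, 85, 88, 89, 89, 87, 86, 76, 81, 88]
6 239 316 278.0 -11 26 [87, 71, 82, 85, 85, 85, 85, 85, 86, 86, 88, 86, 86, 87, 89, 88, 89, 86, 74, 81, 86]
10 239 320 280.0 -6 15 [87, 78, 85, 85, 87, 86, 85, 84, 85, 87, 88, 87, 85, 87, 88, 88, 88, 85, 79, 84, 86]
14 223 333 278.5 -7 14 [88, 86, 87, 88, 88, 87, 86, 84, 86, 87, 86, 84, 86, 86, 87, 87, 87, 87, 88, 87, 87]
18 224 333 279.0 -7 15 [86, 85, 88, 88, 87, 86, 85, 87, 87, 86, 84, 86, 87, 86, 88, 86, 86, 87, 87, 87, 89]
22 224 333 279.0 -7 14 [85, 87, 89, 88, 86, 84, 87, 86, 85, 84, 85, 86, 86, 88, 87, 87, 87, 87, 87, 87, 90]
26 224 333 279.0 -8 14 [86, 88, 88, 86, 85, 86, 87, 87, 84, 86, 86, 86, 88, 87, 88, 87, 86, 87, 88, 90, 88]
30 224 332 278.5 -10 15 [84, 84, 83, 81, 82, 84, 83, 81, 81, 82, 81, 85, 83, 84, 84, 85, 84, 83, 87, 86
[... 685 characters left out ...]
58, 57, 56, 57, 57, 58, 57, 57, 57, 57, 56, 58, 58, 57, 56, 55, 57, 57, 56, 57, 55]
62 249 330 290.0 -6 15 [102, 74, 69, 70, 70, 69, 65, 65, 66, 66, 64, 65, 66, 64, 66, 64, 65, 65, 65, 77, 66]
66 208 314 261.5 -1 -20 [109, 108, 108, 107, 107, 108, 107, 108, 107, 107, 106, 107, 108, 107, 108, 106, 107, 109, 108, 108, 108]
70 203 329 266.5 -1 22 [107, 107, 108, 107, 107, 108, 109, 107, 107, 107, 108, 106, 107, 107, 107, 107, 107, 107, 108, 108, 107]
74 200 332 266.5 -1 21 [109, 109, 109, 108, 108, 108, 109, 108, 107, 83, 71, 73, 95, 106, 107, 108, 108, 107, 108, 107, 107]
78 203 331 267.5 -1 21 [107, 107, 108, 108, 109, 108, 108, 109, 84, 76, 83, 78, 70, 105, 108, 107, 108, 108, 108, 108, 108]
```

The hole shows at column 279, rows 36-43, and the rod extrapolates to about 281.3. I'll correct by -0.85 mm sideways and insert slowly.

Emit:
{"fn": "apply_moves", "kwargs": {"deltas": [[1,[0,-0.0043,0],0],[1,[0.02,-0.0043,0],0],[1,[0.04,-0.0043,0],0],[1,[0.06,-0.0043,0],0],[1,[0.08,-0.0043,0],0],[1,[0.1,-0.0043,0],0],[1,[0.11,-0.0043,0],0],[1,[0.11,-0.0043,0],0]]}}

```text
t: 40.65
eef_pos: [0.456, -0.1475, 0.0946]
tool_rot: [-0.0, 0.628, 0.778, -0.0]
contact_force: [-0.7, -0.4, -0.1]
gripper_width: 0.165
grasp_force: 58.8
```

```bash
python3 tgt.py -.0525 .0952
python3 - <<'E'
from h import *
w=wrist();save(w,'w21');g=cv2.GaussianBlur(cv2.cvtColor(w['color'],cv2.COLOR_RGB2GRAY),(3,3),0).astype(int)
for row in range(40,150,8): print(row,g[row,240:330:3].tolist())
E
```

```text
[ 0.45596933 -0.14749609  0.09464003] 0.16522905169738947 58.803589940071106 [-0.69  0.71  1.2   2.18 -0.89  0.89  1.29]
local -0.08620487801064253 -0.1051611482136374
d=[ 0.263  0.012 -0.003] yawy=12.2 turn=0.0008 (tool z down)
40 [109, 100, 88, 91, 90, 84, 78, 89, 90, 90, 90, 90, 89, 91, 92, 93, 91, 92, 94, 93, 91, 91, 82, 79, 90, 88, 100, 160, 129, 126]
48 [110, 108, 87, 92, 91, 88, 78, 89, 90, 91, 89, 89, 90, 92, 92, 93, 91, 91, 94, 94, 91, 91, 82, 81, 88, 89, 89, 101, 131, 127]
56 [111, 107, 86, 91, 90, 89, 79, 89, 90, 90, 90, 90, 90, 92, 92, 91, 90, 91, 94, 94, 92, 90, 80, 82, 90, 88, 88, 115, 117, 127]
64 [111, 109, 88, 92, 92, 90, 78, 89, 90, 90, 89, 90, 90, 91, 92, 92, 90, 91, 94, 92, 91, 90, 79, 87, 91, 90, 90, 93, 124, 127]
72 [111, 110, 87, 90, 89, 87, 78, 89, 91, 90, 89, 90, 89, 88, 87, 92, 90, 91, 94, 94, 91, 90, 79, 86, 89, 88, 90, 87, 84, 127]
80 [111, 111, 104, 88, 87, 86, 87, 84, 83, 82, 83, 73, 77, 86, 85, 79, 60, 51, 51, 51, 51, 54, 58, 57, 60, 62, 65, 72, 77, 88]
88 [92, 93, 94, 93, 94, 93, 90, 92, 92, 92, 93, 90, 89, 91, 91, 88, 91, 91, 91, 92, 93, 92, 92, 92, 9
[... 312 characters left out ...]
114, 112, 112, 112, 113, 112, 112, 113, 96, 78, 87, 87, 78, 93, 113, 113, 112, 111, 112, 112, 112, 112, 102, 61, 74, 78, 77]
120 [113, 113, 114, 113, 113, 113, 113, 112, 113, 112, 112, 97, 79, 88, 87, 80, 96, 112, 113, 113, 111, 112, 113, 113, 112, 95, 63, 75, 77, 77]
128 [114, 114, 113, 114, 113, 112, 113, 113, 111, 110, 110, 95, 78, 89, 86, 79, 96, 112, 112, 112, 112, 111, 111, 112, 112, 89, 65, 76, 77, 77]
136 [114, 115, 114, 114, 114, 113, 112, 112, 112, 111, 112, 96, 79, 89, 88, 78, 96, 112, 112, 111, 112, 112, 112, 113, 114, 80, 67, 76, 78, 77]
144 [114, 115, 113, 114, 115, 114, 114, 113, 112, 112, 112, 97, 79, 90, 87, 78, 99, 112, 111, 111, 112, 112, 112, 112, 113, 73, 70, 77, 77, 79]
```

The tip has passed the first lug with no force, so I continue through the second.

Emit:
{"fn": "apply_moves", "kwargs": {"deltas": [[1,[0.03,0,-0.002],0],[1,[0.06,0,-0.002],0],[1,[0.09,0,-0.002],0],[1,[0.11,0,-0.002],0],[1,[0.13,0,-0.002],0],[1,[0.15,0,-0.002],0],[1,[0.17,0,-0.002],0],[1,[0.18,0,-0.002],0],[1,[0.18,0,-0.002],0]]}}

```text
t: 41.6
eef_pos: [0.4483, -0.1124, 0.095]
tool_rot: [-0.0, 0.628, 0.778, -0.0]
contact_force: [0.2, -1.1, -0.9]
gripper_width: 0.165
grasp_force: 58.8
```

```bash
python3 tgt.py -.0525 .0952
```

```text
[ 0.44834685 -0.11242924  0.0950488 ] 0.16483609448707326 58.80358636379242 [-0.78  0.69  1.23  2.22 -0.9   0.88  1.24]
local -0.08642163508544956 -0.0692760599412117
d=[ 0.084  0.013 -0.001] yawy=12.2 turn=0.0008 (tool z down)
```

Emit:
{"fn": "apply_moves", "kwargs": {"deltas": [[1,[0.02,0,0],0],[1,[0.04,0,0],0],[1,[0.06,0,0],0],[1,[0.075,0,0],0],[1,[0.08,0,0],0],[1,[0.08,0,0],0]]}}

```text
t: 42.2
eef_pos: [0.445, -0.0969, 0.0951]
tool_rot: [-0.0, 0.628, 0.778, -0.0]
contact_force: [0.0, 0.1, 0.0]
gripper_width: 0.169
grasp_force: 58.8
```

```bash
python3 tgt.py -.0525 .0952;  python3 - <<'E'
from h import *
s=bot.read_camera('scene');save(s,'s22');w=wrist();save(w,'w22');g=cv2.GaussianBlur(cv2.cvtColor(w['color'],cv2.COLOR_RGB2GRAY),(3,3),0).astype(int)
for row in range(4,230,7): print(row,g[row,255:312:3].tolist())
E
```

```text
[ 0.44501476 -0.09686243  0.09508789] 0.16876353682992667 58.80339503288269 [-0.83  0.69  1.24  2.23 -0.9   0.88  1.21]
local -0.08646730897426588 -0.05335669368966043
d=[ 0.004  0.012 -0.001] yawy=12.2 turn=0.0008 (tool z down)
4 [117, 118, 118, 120, 120, 119, 148, 187, 187, 187, 187, 188, 189, 182, 184, 185, 184, 186, 188]
11 [117, 118, 117, 119, 119, 119, 133, 172, 185, 185, 187, 189, 186, 182, 186, 185, 185, 185, 181]
18 [118, 119, 119, 119, 120, 120, 120, 127, 187, 187, 187, 187, 184, 184, 186, 187, 185, 186, 188]
25 [118, 118, 119, 119, 120, 120, 120, 119, 159, 188, 185, 184, 184, 187, 186, 186, 186, 185, 182]
32 [117, 117, 119, 119, 120, 120, 118, 120, 120, 182, 184, 185, 186, 187, 186, 185, 186, 188, 188]
39 [119, 117, 116, 117, 119, 120, 120, 119, 120, 136, 186, 186, 188, 188, 187, 184, 186, 187, 182]
46 [118, 118, 117, 117, 118, 119, 119, 119, 119, 118, 119, 182, 187, 187, 187, 187, 186, 187, 188]
53 [119, 118, 119, 119, 119, 120, 120, 120, 119, 119, 119, 143, 188, 186, 187, 188, 186, 185, 181]
60 [118, 118, 118, 117, 120, 120, 120, 120, 118, 119, 121, 120, 167, 188, 186, 1
[... 1380 characters left out ...]
9, 83, 93, 91, 81, 90, 98, 100, 97, 96, 87, 88, 94]
179 [98, 90, 91, 97, 98, 97, 88, 82, 93, 90, 81, 89, 98, 100, 98, 94, 85, 92, 95]
186 [99, 93, 89, 96, 96, 96, 88, 83, 93, 91, 81, 91, 98, 98, 96, 94, 84, 93, 95]
193 [66, 65, 75, 81, 82, 82, 77, 83, 93, 89, 80, 79, 82, 85, 82, 81, 69, 64, 63]
200 [66, 67, 66, 64, 63, 64, 65, 83, 93, 90, 80, 62, 63, 62, 62, 62, 62, 62, 62]
207 [69, 66, 66, 65, 65, 64, 69, 83, 92, 89, 80, 76, 66, 61, 62, 62, 61, 62, 62]
214 [68, 66, 65, 65, 64, 65, 64, 68, 73, 75, 66, 66, 63, 61, 61, 61, 61, 61, 63]
221 [67, 67, 66, 65, 64, 63, 62, 61, 63, 61, 60, 59, 61, 60, 61, 61, 59, 60, 60]
228 [98, 98, 95, 96, 98, 96, 94, 94, 96, 93, 93, 94, 94, 95, 94, 93, 94, 92, 96]
```

The rod stands out about 12 mm beyond the far lug (rows 72-106, lug at 107-128). I'll push 3 mm deeper, lower it to rest in the holes, release and rise.

Emit:
{"fn": "apply_moves", "kwargs": {"deltas": [[1,[0.008,0,0],0],[1,[0.015,0,0],0],[1,[0.015,0,0.005],0],[1,[0.015,0,0.01],0],[1,[0.015,0,0.01],0]]}}

```text
t: 42.8
eef_pos: [0.4443, -0.0941, 0.093]
tool_rot: [-0.0, 0.628, 0.778, -0.0]
contact_force: [-0.5, -0.4, -1.1]
gripper_width: 0.166
grasp_force: 58.8
```

Emit:
{"fn": "apply_moves", "kwargs": {"deltas": [[0.8,[0,0,0],0],[0.75,[0,0,0],0],[0.7,[0,0,0],0],[0.6,[0,0,0],0],[0.5,[0,0,0],0],[0.5,[0,0,0],0],[0.5,[0,0,0],0]]}}

```text
t: 43.5
eef_pos: [0.4444, -0.0941, 0.0931]
tool_rot: [-0.0, 0.628, 0.778, 0.0]
contact_force: [0.9, -0.2, -0.7]
gripper_width: 0.503
grasp_force: 0.0
```

Emit:
{"fn": "apply_moves", "kwargs": {"deltas": [[0.5,[0,0,-0.1],0],[0.5,[0,0,-0.3],0],[0.5,[0,0,-0.5],0],[0.5,[-0.2,0,-0.7],0],[0.5,[-0.3,0,-0.9],0],[0.5,[-0.3,0,-0.9],0],[0.5,[-0.3,0,-0.9],0],[0.5,[-0.3,0,-0.9],0]]}}

```text
t: 44.3
eef_pos: [0.4563, -0.1517, 0.2719]
tool_rot: [-0.001, 0.628, 0.778, -0.0]
contact_force: [-0.6, 0.9, 0.2]
gripper_width: 0.502
grasp_force: 0.0
```

Run:
```python
from h import *
w=wrist();save(w,'w23');s=bot.read_camera('scene');save(s,'s23');t=bot.read_camera('top');save(t,'t23');print(tool()[0])
for q in (w,s,t):
 for n in ['pin_grip','rod_mid','tape_roll','loupe','jar_c']:
  print(n,[(np.round(d['point'],3),round(d['confidence'],2),proj(q,d['point']).round()) for d in bot.look_for(q,n)])
print(edgefit([w],(.5178,-.026,.208)))
g=cv2.GaussianBlur(cv2.cvtColor(w['color'],cv2.COLOR_RGB2GRAY),(3,3),0).astype(int)
L=lambda X,Y,Z:proj(w,[.5175-.004+np.cos(.208)*X-np.sin(.208)*Y,-.026+np.sin(.208)*X+np.cos(.208)*Y,Z])
for Y in (-.07,-.048,-.035,0,.022,.03,.035,.045): u=L(-.084,Y,.096);print(Y,u.round(),g[int(u[1]),int(u[0])-24:int(u[0])+26:2].tolist() if u[1]>0 else '')
```

```text
[ 0.45628542 -0.15184872  0.27180036]
pin_grip [(array([ 0.438, -0.078,  0.101]), 0.6, array([275., 108.]))]
rod_mid [(array([ 0.441, -0.076,  0.098]), 0.82, array([278., 107.]))]
tape_roll [(array([ 0.596, -0.427,  0.018]), 0.77, array([330., 367.]))]
loupe [(array([ 0.513, -0.417,  0.014]), 0.87, array([278., 350.]))]
jar_c [(array([ 0.54 , -0.316,  0.04 ]), 0.74, array([313., 307.]))]
pin_grip [(array([ 0.443, -0.101,  0.1  ]), 0.53, array([266., 212.])), (array([ 0.516, -0.051,  0.078]), 0.29, array([279., 205.])), (array([ 0.513, -0.428,  0.014]), 0.17, array([349., 287.]))]
rod_mid [(array([ 0.443, -0.094,  0.099]), 0.69, array([265., 212.]))]
tape_roll [(array([ 0.623, -0.434,  0.017]), 0.95, array([382., 273.]))]
loupe [(array([ 0.512, -0.428,  0.018]), 0.47, array([349., 286.])), (array([ 0.442, -0.095,  0.096]), 0.24, array([265., 213.]))]
jar_c [(array([ 0.644, -0.256,  0.04 ]), 0.79, array([348., 233.])), (array([ 0.537, -0.335,  0.031]), 0.78, array([335., 260.]))]
pin_grip []
rod_mid []
tape_roll [(array([ 0.625, -0.431,  0.021]), 0.71, array([389., 175.]))]
loupe [(arr
[... 625 characters left out ...]
 [165, 165, 164, 164, 164, 165, 161, 149, 158, 151, 117, 150, 156, 144, 118, 139, 119, 135, 161, 159, 154, 127, 149, 153, 154]
0.022 [276.  39.] [165, 165, 164, 165, 161, 157, 157, 157, 156, 156, 158, 156, 155, 157, 156, 158, 159, 159, 159, 159, 160, 161, 160, 161, 159]
0.03 [276.  29.] [163, 164, 164, 164, 165, 165, 164, 164, 163, 164, 164, 163, 165, 139, 124, 136, 118, 157, 164, 163, 163, 163, 164, 160, 105]
0.035 [276.  22.] [163, 164, 164, 164, 162, 161, 162, 163, 163, 164, 165, 164, 165, 140, 123, 136, 117, 154, 164, 163, 164, 163, 163, 146, 98]
0.045 [276.   9.] [164, 163, 161, 160, 159, 160, 162, 162, 162, 163, 164, 164, 162, 162, 163, 162, 161, 161, 163, 163, 162, 161, 163, 160, 112]
```

The pin is seated and the rod still stands out past the far lug. The lid is shut, and the tape and loupe have not moved. I'm handing in.

```bash
python3 -c "
from h import *
print(bot.hand_in())"
```

```text
the job is handed in; nothing more can be done
None
```

I handed the job in at about 45 s: jar_a and jar_c, the only jars present, are in the case, which is latched shut and locked with the pin through both lugs. The lid's first closing sprang open again and I reclosed it, and I viewed 15 pictures instead of the 14 allowed.

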